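# Empty the rotary rabbit mould into the clear tray

### The job

The clay rabbit faces in the rotary mould have set. Turn the mould to bring each filled pocket to the ejector, push the ejector slide fully out so that the face comes out onto the little shelf, and move it into the clear tray, until every face lies flat on the tray's floor and none on top of another. Let the slide spring all the way back before you turn the mould, and leave the dish, the glue bottle and the wipes box where they are.

Things in the scene. Friction and masses are not known exactly. Their poses are not given: they have to be found in the camera images.
- press: the rotary mould, fixed to the table: round grey stand (208 mm across) with a six-pocket turret (disc radius 98 mm). Origin on the turret's vertical axis at table height. Its +x axis (level) is the direction of ejection: a pocket pointing that way is at the ejector. On that side a bare flat landing shelf, 110 mm wide, reaches 100 to 185 mm from the axis.
- turret (a joint): turn of the turret, rad, anticlockwise from above, 0 at the start, free to 6.6 either way. Clicks into a detent at each multiple of 60 degrees (1.047 rad); needs about 0.27 N m (3 N at a post) to leave one, and settles into one when let go within about 25 degrees of it.
- pocket0 (a point): floor of the first pocket (40 mm above the table), 57 mm from the axis; it points along press +x when the turret reads 0 and turns with it. Six such radial pockets, 60 degrees apart, 38 mm wide, open outwards, under a clear cover (underside 60, top 64 mm above the table) with a 10 mm slot along each pocket's middle.
- post0 (a point): centre of the top (96 mm above the table) of one of six upright round posts, 14 mm thick, 32 mm tall over the cover, 85 mm from the axis, midway between pockets: this one at 30 degrees from press +x plus the turret's turn (anticlockwise), the others every 60 degrees. Pinch or push one round its circle to turn the turret.
- ejector (a joint): travel of the ejector slide along press +x, m: 0 = home, 0.075 = fully out on its stop. Spring 2 N at home to 6 N out; returns by itself. Its blade stands inside the pocket's inner end and pushes the face out along the pocket; fully out it is 9 mm past the turret's rim.
- tab (a point): centre of the top edge (110 mm above the table) of the ejector's black upright thumb tab, which rides with the slide: 10 mm thick along press x, 32 mm wide along press y, lower end 73 mm above the table on the slide's 16 mm wide plate. At home it stands on the turret's axis; push its -x side towards press +x. The fingertips have free room behind it, above 75 mm.
- landing (a point): point on top of the landing shelf (38 mm above the table), 124 mm from the axis, where the centre of an ejected face comes to lie, clear of the turret
- tray: the clear plastic tray, loose, about 0.6 kg, 170 mm (its x) by 240 mm (its y), 25 mm high, walls and floor 4 mm thick. Origin at the centre of its underside.
- fig0: a white rabbit face of set clay, 30 g: a disc 34 mm across, 16 mm thick, with two ears side by side (28 mm over both, 14 mm thick) reaching 35 mm from the disc's centre along its +x. Origin at the disc's centre, mid-thickness. Starts flat in a pocket, ears outwards, centre 57 mm from the axis. Take it across the disc, along its y. None if absent (3 or 4 of six are present).
- fig1: another rabbit face exactly like fig0; None if absent
- fig2: another rabbit face exactly like fig0; None if absent
- fig3: another rabbit face exactly like fig0; None if absent
- fig4: another rabbit face exactly like fig0; None if absent
- fig5: another rabbit face exactly like fig0; None if absent
- dish: bystander: a small white dish, 96 mm across, 28 mm high; origin at the centre of its underside
- glue: bystander: a white glue bottle, 40 mm across, 110 mm high; origin at the centre of its underside
- wipes: bystander: a white and green wipes box, 110 by 190 mm, 85 mm high; origin at the centre of its underside

How it is judged:
On the way:
1. the ejector slide has been pushed fully out (at least 70 of its 75 mm) (value of joint ejector above 0.07 m), for 0.05 s.
At the end, for the whole second after the job is handed in: every rabbit face lies at rest inside the tray walls, flat on its floor (centre less than 17 mm above the tray's underside, so not on another one or on edge, either side up), the tray stands flat, and the ejector slide is home (within 5 mm) (x of fig0 in the frame of tray between -0.078 and 0.078 m and y of fig0 in the frame of tray between -0.113 and 0.113 m and z of each of fig0, fig1, fig2, fig3, fig4, fig5 in the frame of tray below 0.017 m and linear speed of each of fig0, fig1, fig2, fig3, fig4, fig5 below 0.02 m/s and x of fig1 in the frame of tray between -0.078 and 0.078 m and y of fig1 in the frame of tray between -0.113 and 0.113 m and x of fig2 in the frame of tray between -0.078 and 0.078 m and y of fig2 in the frame of tray between -0.113 and 0.113 m and x of fig3 in the frame of tray between -0.078 and 0.078 m and y of fig3 in the frame of tray between -0.113 and 0.113 m and x of fig4 in the frame of tray between -0.078 and 0.078 m and y of fig4 in the frame of tray between -0.113 and 0.113 m and x of fig5 in the frame of tray between -0.078 and 0.078 m and y of fig5 in the frame of tray between -0.113 and 0.113 m and value of joint ejector below 0.005 m and angle between tray's own z axis and vertical below 0.1 rad); the robot touches nothing.
It fails at once if the turret is turned (faster than 0.5 rad/s) while the ejector slide is more than 20 mm out (value of joint ejector above 0.02 m and (velocity of joint turret above 0.5 rad/s or velocity of joint turret below -0.5 rad/s)).
It fails at once if the dish, glue bottle or wipes box is pushed more than 40 mm or knocked over (distance of any of dish, glue, wipes from where it was at the start of the episode above 0.04 m or angle between any of dish, glue, wipes's own z axis and vertical above 0.5 rad).
Of fig0, fig1, fig2, fig3, fig4, fig5 only 3 to 4 are there at a start; the rules pass over those that are not, and their reading is None.
At some moment in a run one of tray may be knocked a few centimetres aside while the robot is not near it.
Once in a run the grip may slacken for a moment while it holds something.
It also fails if it takes over 210 s, if anything falls off the work surface, if the arm or the gripper's body presses on something with over 40 N, if the wrist force passes 120 N, or if a joint passes its speed limit or range.

### The arm

A 6-joint arm with a two-finger parallel gripper is mounted at the origin on the work surface. World frame = base frame: x ahead of the robot, y to its left, z up, the work surface at z = 0. Lengths are in m, angles in rad, forces in N, time in s.
With the tool pointing down it reaches from about 0.425 to 0.95 m from the base axis. Payload 3.5 kg.
Tool frame: the origin (TCP) lies on the centre line of the jaws, within the pads' length; the fingertips stand ahead of it and the grasp point (between the pads) lies 11 mm behind it (tips_ahead is the z of the fingertips in the tool frame, in m); z points along the fingers, y is the direction in which the jaws open and shut (so a half turn about z gives the same grasp; the last joint's range is limited). The gripper opens to 85 mm and grips with 20 to 120 N. Pads are 22 mm wide; open, the fingers measure 114 mm over their backs; the gripper's body (76 mm by 85 mm) begins 54 mm behind the grasp point. The pads swing forward as they close: fully open they stand 13 mm farther back than shut.
Start: joints at [1.17, 0.286, 1.577, -0, 1.279, -0.15], TCP at [0.167, 0.654, 0.203] pointing down, gripper open.
Joint ranges: [-2.77, 2.77], [-0.9, 2.22], [0.21, 2.48], [-1.53, 4.67], [0.24, 2.81], [-2.84, 2.84]. Speed limits (rad/s): [2.79, 2.79, 3.14, 3.14, 3.14, 3.14].

### API

Orientations are given as a unit quaternion [x, y, z, w].
In Python, from plant import * gives the robot as it stands. The module is installed in compiled form; this text tells all that it offers.
- The arm moves only by the tool move_arm, never from a script. Its arguments are lists of equal length, an entry for each row: "linear": the shift along the world's x, y, z in m, a list of three; "twist": the turn, a rotation vector about the world's x, y, z in degrees, a list of three. A call has 1 to 20 rows; each row shifts and turns the pose as measured when the row begins; what a row does not reach is not made up. A row lasts 1/12 s, in which the tool goes at most 41.7 mm and 7.16 degrees, less where a joint would pass 70% of its speed; a pose out of reach is approached as far as the arm can. A call is refused whole if a number of a shift passes 0.0417 or a number of a turn 7.16, either way. A call with a gripper value outside its range is refused whole. "grip" is the opening, from 0 (shut) to 1 (fully open), set as the call begins (left out, the last holds). The fingers move at their own pace and stop on an object; "force" is the grip in N (left out, the last holds). Time passes only in rows, so rows that do not move let the fingers close. It gives the time, the measured TCP pose, the force and the opening at its end, in the units of the state.
- get_state(): the state, without advancing time (a new reading comes with each control period).
- read_camera(name): name is "side" or "top" or "wrist"; returns a dict with "img" (420x560x3 uint8, blue, green, red), "depth" (420x560 float32, m along the optical axis (not along the pixel's ray), 0 where there is no reading), "fx", "fy", "cx", "cy" (pixels), "rvec" (rotation vector, rad) and "tvec" (3), from world to camera coordinates, as OpenCV has them. Camera axes: x right, y down, z forward; pixel columns grow to the right and rows downward; lengths in m; the calibration is good to about 2 mm. A picture is of the moment at which its call begins.
- sign_off(): hands the job in, once; it reports no verdict.
The state is a dict: "time": time; "qpos": joint angles; "dq": joint speeds; "joint_efforts": joint torques, N m; "eef_pos": TCP position; "tcp_rot": TCP orientation; "contact_force": force on the tool from outside, world axes, zero at the start; "wrist_torque": the same for the moment, N m; "opening": opening from 0.0 (shut) to 1.0 (fully open).
Only numpy, scipy, OpenCV 4.12 (cv2) and the standard library are available. Lean on these libraries where they do the work, as an engineer would, in place of code of your own. Each camera call takes 0.05 s, during which the arm holds its last target.

## Working session

There is one attempt and no reset: what is moved stays moved. The work goes in short steps, Python scripts to look and compute and a tool call to move; the robot and the scene stay as the last step left them, time stands still between calls to the robot, and variables do not carry over. Pictures are saved under pics/ and viewed, and the job is handed in when it is done.

Besides the shell and the picture viewer there is one more tool, called after "Call:" in YAML: its name, and indented under it one key for each argument. move_arm: Moves the arm, as the interface text tells. Its arguments: {"type":"object","properties":{"linear":{"type":"array","items":{"type":"array","items":{"type":"number"}}},"twist":{"type":"array","items":{"type":"array","items":{"type":"number"}}},"grip":{"type":"number"},"force":{"type":"number"}},"required":["linear","twist"]}

```bash
mkdir -p pics; cat > h.py <<'E'
import numpy as np, cv2
from plant import *
def cam(n):
    c=read_camera(n); R=cv2.Rodrigues(np.array(c['rvec'],float))[0]; c['R']=R; c['t']=np.array(c['tvec'],float).reshape(3); c['C']=-R.T@c['t']; return c
def ray(c,u,v,z):
    d=c['R'].T@np.array([(u-c['cx'])/c['fx'],(v-c['cy'])/c['fy'],1.]); s=(z-c['C'][2])/d[2]; return c['C']+s*d
def proj(c,p):
    q=c['R']@np.array(p,float)+c['t']; return np.array([c['fx']*q[0]/q[2]+c['cx'],c['fy']*q[1]/q[2]+c['cy']])
def pts(c):
    v,u=np.mgrid[0:420,0:560]; d=c['depth']; X=np.stack([(u-c['cx'])/c['fx']*d,(v-c['cy'])/c['fy']*d,d],-1)
    return (X-c['t'])@c['R']
def save(c,n): cv2.imwrite('pics/'+n+'.png',c['img'])
E
python3 - <<'E'
from h import *
for n in ['side','top','wrist']:
    c=cam(n); save(c,n+'0'); print(n,c['C'],c['fx'])
s=get_state(); print(s)
E
```

```text
side [0.3423777  0.95616406 0.87555531] 527.0826046144059
top [0.3970033  0.08483584 1.28237073] 431.17017906524575
wrist [0.08599864 0.67407138 0.37236091] 294.1716630295555
{'time': 0.15, 'qpos': array([ 1.16998397e+00,  2.86977403e-01,  1.57784833e+00, -9.82525344e-06,
        1.27859773e+00, -1.50025551e-01]), 'dq': array([ 0.00135151, -0.00218287, -0.0037269 ,  0.0020644 ,  0.00103203,
        0.00031371]), 'joint_efforts': array([ 7.40397081e-04, -4.06601787e+01, -2.93140411e+01, -1.39693448e-04,
        3.94794668e-03,  3.67948061e-06]), 'eef_pos': array([0.16728026, 0.65336153, 0.2023507 ]), 'tcp_rot': array([ 1.25063598e-01,  9.92148305e-01, -8.82185078e-04, -2.44419071e-04]), 'contact_force': array([0.33301436, 0.51940552, 0.50662232]), 'wrist_torque': array([ 0.00189503,  0.02635558, -0.03815944]), 'opening': 0.9980762293533044}
```

View pics/top0.png

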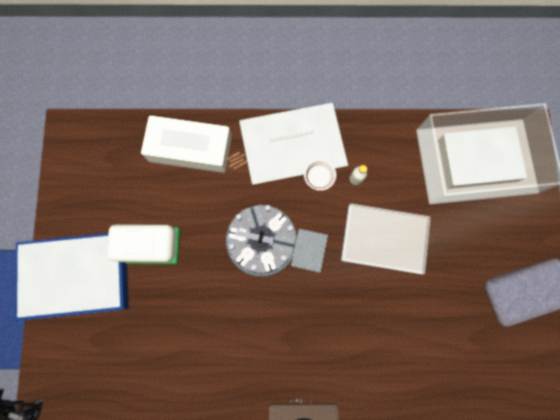

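View pics/side0.png

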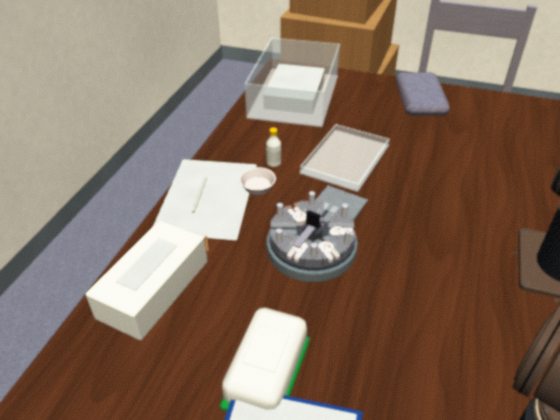

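View pics/wrist0.png

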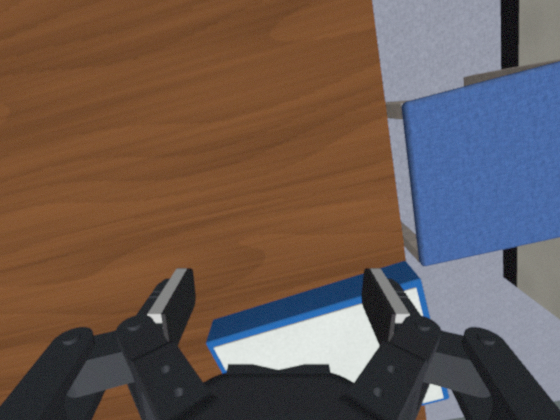

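The top view shows the press at about (262,240), its shelf at (310,250) and the tray at (386,238). The dish is at (320,176), the glue at (358,175) and the wipes at (185,143). I'll zoom in.

```bash
python3 - <<'E'
from h import *
c=cam('top'); im=c['img'][190:290,210:440]; cv2.imwrite('pics/topz.png',cv2.resize(im,None,fx=3.4,fy=3.4,interpolation=cv2.INTER_CUBIC))
im=c['img'][195:285,215:335]; cv2.imwrite('pics/topz2.png',cv2.resize(im,None,fx=6.5,fy=6.5,interpolation=cv2.INTER_CUBIC))
c=cam('side'); im=c['img'][180:285,255:380]; cv2.imwrite('pics/sidez.png',cv2.resize(im,None,fx=5.6,fy=5.6,interpolation=cv2.INTER_CUBIC))
E
```

```text
(no output)
```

View pics/topz2.png

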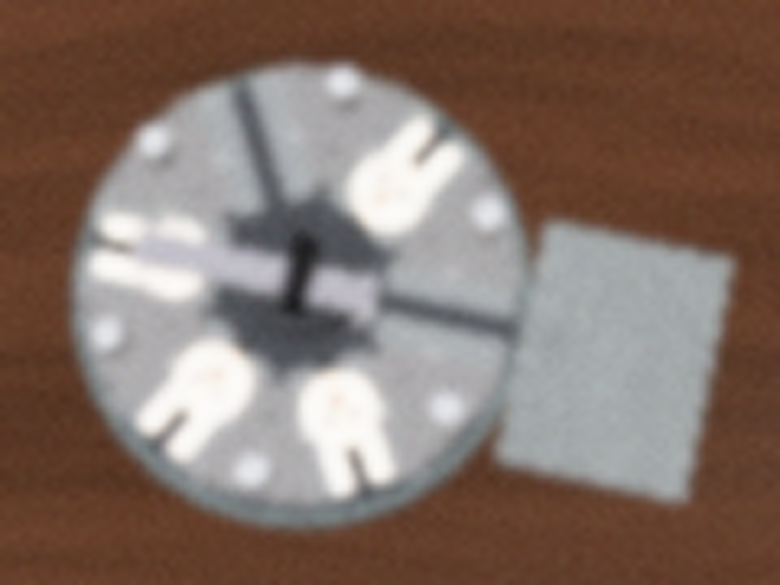

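View pics/sidez.png

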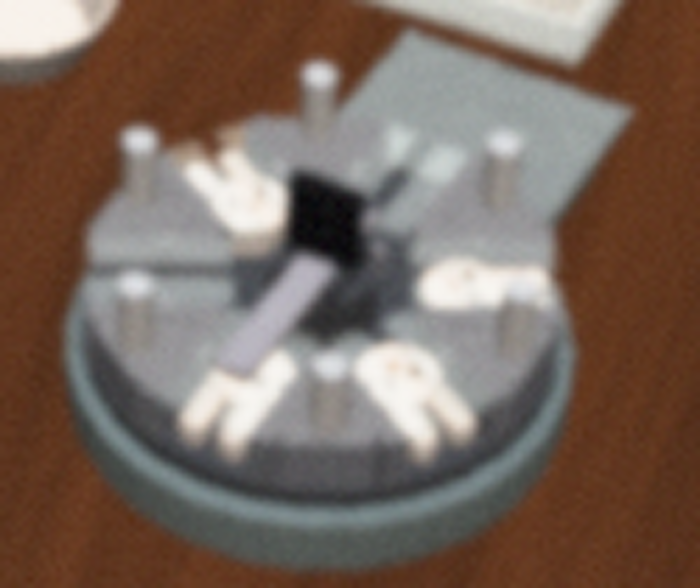

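View pics/topz.png

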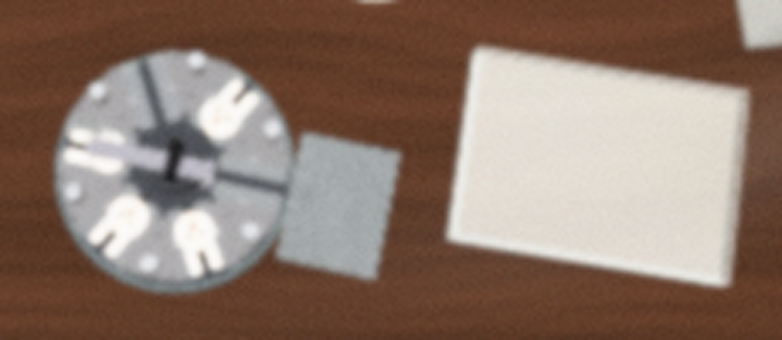

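```bash
python3 - <<'E'
from h import *
import plant; print([x for x in dir(plant) if not x.startswith('__')], getattr(plant,'tips_ahead',None))
c=cam('top')
P=[(342,84),(153,143),(105,333),(250,470),(447,408),(489,213)]
W=np.array([ray(c,215+(u+.5)/6.5-.5,195+(v+.5)/6.5-.5,.096) for u,v in P])
cen=W.mean(0); print('cen',cen, np.linalg.norm(W-cen,axis=1), np.degrees(np.arctan2(*(W-cen)[:,1::-1].T)))
S=[(545,220),(735,262),(688,500),(498,462)]
S=np.array([ray(c,215+(u+.5)/6.5-.5,195+(v+.5)/6.5-.5,.038) for u,v in S]); print('shelf',S, np.linalg.norm(np.roll(S,-1,0)-S,axis=1), S.mean(0)-cen)
T=[(475,47),(749,90),(730,286),(448,241)]
T=np.array([ray(c,210+(u+.5)/3.4-.5,190+(v+.5)/3.4-.5,.025) for u,v in T]); print('tray',T, np.linalg.norm(np.roll(T,-1,0)-T,axis=1),T.mean(0))
X=pts(c); 
for n,(u,v) in dict(shelf=(310,250),tray=(386,238),table=(330,300),tab=(261,237)).items(): print(n,X[v,u])
E
```

```text
['Unreachable', 'get_state', 'read_camera', 'sign_off', 'tips_ahead'] 0.008
cen [0.55117303 0.11560501 0.096     ] [0.08455544 0.08428416 0.0853816  0.08528293 0.08522946 0.08579088] [ -12.88394174   47.67945661  107.04277369  166.5499012  -132.16032274
  -72.35743071]
shelf [[ 0.58274527  0.00624419  0.038     ]
 [ 0.56353029 -0.07863982  0.038     ]
 [ 0.45792135 -0.05510441  0.038     ]
 [ 0.47484984  0.02848988  0.038     ]] [0.08703167 0.10819965 0.08529114 0.11016485] [-0.03141134 -0.14035754 -0.058     ]
tray [[ 0.65953491 -0.14768261  0.025     ]
 [ 0.62067583 -0.38634394  0.025     ]
 [ 0.45099481 -0.35801009  0.025     ]
 [ 0.48999361 -0.11844275  0.025     ]] [0.24180417 0.17203039 0.24272086 0.17204425] [ 0.55529979 -0.25261985  0.025     ]
shelf [ 0.51999854 -0.02669484  0.03444269]
tray [ 0.55781711 -0.25669371  0.00730131]
table [ 0.37727409 -0.08531041  0.00084504]
tab [0.5486415  0.11357902 0.10926597]
```

Call:
move_arm:
  linear:
    - [0.0255,-0.0285,0]
    - [0.0255,-0.0285,0]
    - [0.0255,-0.0285,0]
    - [0.0255,-0.0285,0]
    - [0.0255,-0.0285,0]
    - [0.0255,-0.0285,0]
    - [0.0255,-0.0285,0]
    - [0.0255,-0.0285,0]
    - [0.0255,-0.0285,0]
    - [0.0255,-0.0285,0]
    - [0.0255,-0.0285,0]
    - [0.0255,-0.0285,0]
    - [0.0255,-0.0285,0]
    - [0.0255,-0.0285,0]
    - [0.0255,-0.0285,0]
    - [0.0255,-0.0285,0]
  twist:
    - [0,0,-5.52]
    - [0,0,-5.52]
    - [0,0,-5.52]
    - [0,0,-5.52]
    - [0,0,-5.52]
    - [0,0,-5.52]
    - [0,0,-5.52]
    - [0,0,-5.52]
    - [0,0,-5.52]
    - [0,0,-5.52]
    - [0,0,-5.52]
    - [0,0,-5.52]
    - [0,0,-5.52]
    - [0,0,-5.52]
    - [0,0,-5.52]
    - [0,0,-5.52]
  grip: 0

```text
time: 1.63
eef_pos: [0.583, 0.1793, 0.2039]
tcp_rot: [0.8, 0.6, 0.003, 0.001]
contact_force: [0.0, -0.5, 0.0]
opening: 0.001
```

Call:
move_arm:
  linear:
    - [-0.005,0.01,-0.03]
    - [-0.005,0.009,-0.03]
    - [0,0,-0.03]
    - [0,0,-0.02]
    - [0,0,-0.012]
    - [0,0,0]
  twist:
    - [0,0,1.8]
    - [0,0,1.8]
    - [0,0,0]
    - [0,0,0]
    - [0,0,0]
    - [0,0,0]

```text
time: 2.13
eef_pos: [0.5816, 0.1885, 0.0812]
tcp_rot: [0.786, 0.619, 0.008, 0.005]
contact_force: [0.6, -0.2, -0.4]
opening: 0.001
```

```bash
python3 - <<'E'
from h import *
s=get_state(); print(s['eef_pos'],s['contact_force'],s['qpos'])
c=cam('wrist'); save(c,'w1')
c=cam('side'); im=c['img'][150:285,235:400]; cv2.imwrite('pics/s1.png',cv2.resize(im,None,fx=4.5,fy=4.5,interpolation=cv2.INTER_CUBIC))
E
```

```text
[0.5815989  0.18853024 0.08118555] [ 0.59081581 -0.16006511 -0.35745279] [ 1.47963223e-01  2.64687016e-01  1.84096022e+00 -7.26490857e-04
  1.01755104e+00  3.84696878e-01]
```

View pics/w1.png

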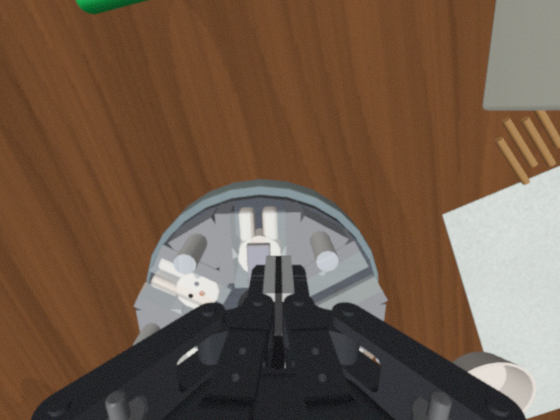

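View pics/s1.png

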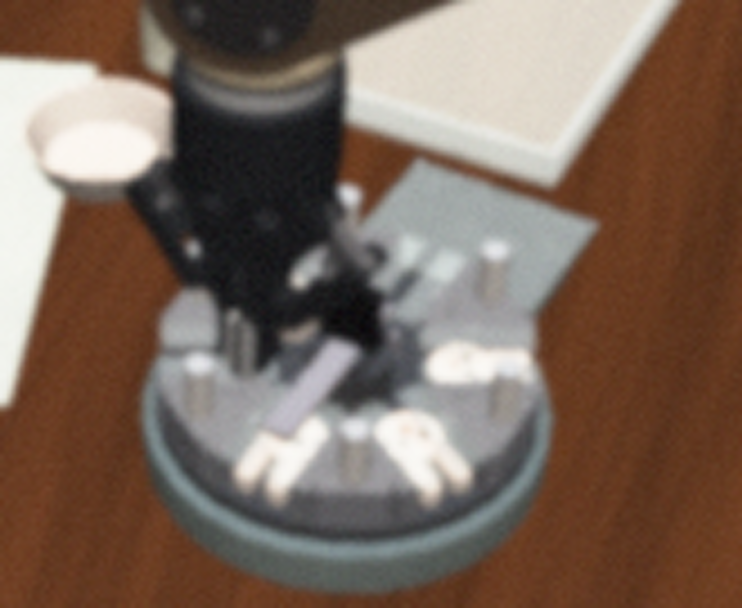

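Call:
move_arm:
  linear:
    - [0.006,0,0]
    - [0.006,0,0]
    - [0.006,-0.004,0]
    - [0.006,-0.004,0]
    - [0.0055,-0.005,0]
    - [0.0055,-0.005,0]
    - [0.0045,-0.006,0]
    - [0.0045,-0.006,0]
    - [0.003,-0.007,0]
    - [0.003,-0.007,0]
    - [0.002,-0.007,0]
    - [0.002,-0.007,0]
    - [0.001,-0.007,0]
    - [0.0,-0.007,0]
    - [0,0,0]
  twist:
    - [0,0,0]
    - [0,0,0]
    - [0,0,0]
    - [0,0,0]
    - [0,0,0]
    - [0,0,0]
    - [0,0,0]
    - [0,0,0]
    - [0,0,0]
    - [0,0,0]
    - [0,0,0]
    - [0,0,0]
    - [0,0,0]
    - [0,0,0]
    - [0,0,0]

```text
time: 3.48
eef_pos: [0.6507, 0.109, 0.0938]
tcp_rot: [0.785, 0.619, 0.017, 0.01]
contact_force: [-0.5, -0.1, 0.1]
opening: 0.0
```

```bash
cat > look.py <<'E'
from h import *
import sys
n=sys.argv[1]
s=get_state(); print(s['time'],s['eef_pos'],s['contact_force'],s['opening'])
a=cam('top')['img'][190:290,210:350]; b=cam('side')['img'][150:285,235:400]
a=cv2.resize(a,(400,286),interpolation=cv2.INTER_CUBIC); b=cv2.resize(b,(400,327),interpolation=cv2.INTER_CUBIC)
w=cam('wrist')['img']; w=cv2.resize(w,(400,300))
o=np.zeros((600,800,3),np.uint8); o[:286,:400]=a; o[273:600,400:]=b; o[:273,400:]=0; o[290:590,:400]=w
cv2.imwrite('pics/'+n+'.png',o)
E
python3 look.py l1
```

```text
3.4833 [0.65074497 0.1089762  0.09383451] [-0.47379672 -0.06472858  0.14663977] 0.00040127435312673783
```

View pics/l1.png

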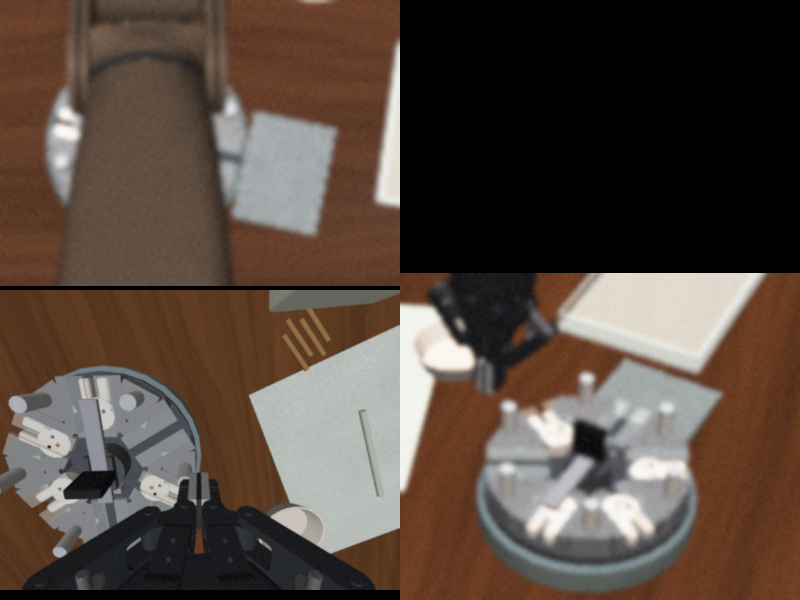

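Call:
move_arm:
  linear:
    - [0,0,0.02]
    - [0,0,0.02]
    - [-0.014,0.023,0]
    - [-0.014,0.023,0]
    - [-0.014,0.023,0]
    - [0,0,0]
    - [0,0,0]
  twist:
    - [0,0,0]
    - [0,0,0]
    - [0,0,0]
    - [0,0,0]
    - [0,0,0]
    - [0,0,0]
    - [0,0,0]
  grip: 0.5
  force: 40

```text
time: 4.22
eef_pos: [0.606, 0.1843, 0.1359]
tcp_rot: [0.785, 0.62, 0.018, 0.01]
contact_force: [-0.1, 0.5, 0.9]
opening: 0.497
```

```bash
python3 - <<'E'
from h import *
from scipy.spatial.transform import Rotation as R
s=get_state(); print(s['eef_pos']); print(R.from_quat(s['tcp_rot']).as_matrix())
E
```

```text
[0.60602988 0.18430019 0.13594663]
[[ 0.23146642  0.97204657  0.0393542 ]
 [ 0.9727174  -0.23189686  0.00668628]
 [ 0.01562549  0.03673286 -0.99920295]]
```

Call:
move_arm:
  linear:
    - [0.001,-0.003,0]
    - [0.001,-0.003,-0.02]
    - [0,0,-0.02]
    - [0,0,-0.014]
    - [0,0,0]
    - [0,0,0]
  twist:
    - [-0.4,2.2,0.7]
    - [0,0,0]
    - [0,0,0]
    - [0,0,0]
    - [0,0,0]
    - [0,0,0]

```text
time: 4.72
eef_pos: [0.6105, 0.1777, 0.0824]
tcp_rot: [0.78, 0.626, 0.002, 0.001]
contact_force: [0.0, -1.1, 1.4]
opening: 0.499
```

```bash
cat >> look.py <<'E'
from scipy.spatial.transform import Rotation as R
print(R.from_quat(s['tcp_rot']).as_matrix().round(3).tolist())
E
python3 look.py l2
```

```text
4.7167 [0.61054551 0.17769612 0.08237754] [ 0.01706177 -1.05777044  1.37024525] 0.4989595449559138
[[0.217, 0.976, 0.004], [0.976, -0.217, -0.0], [0.001, 0.004, -1.0]]
```

View pics/l2.png

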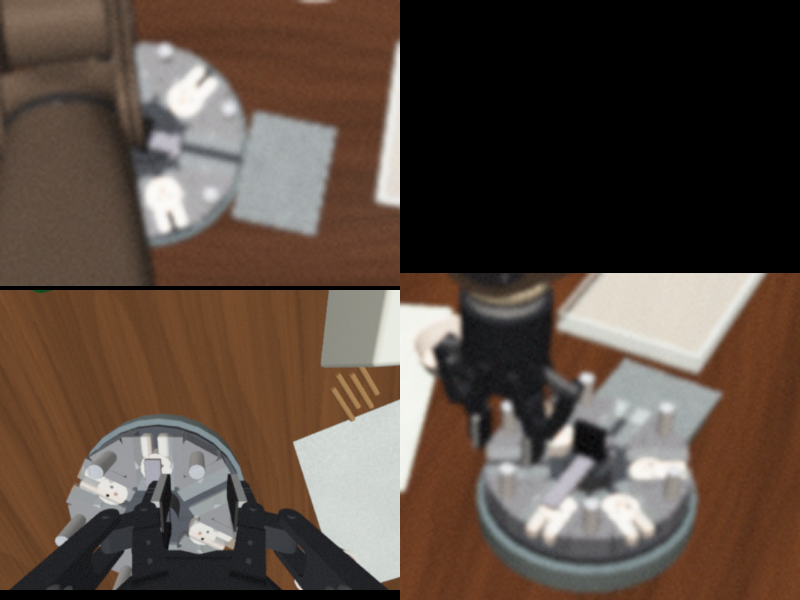

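```bash
python3 - <<'E'
from h import *
from scipy.spatial.transform import Rotation as R
s=get_state();p=s['eef_pos'];z=R.from_quat(s['tcp_rot']).as_matrix()[:,2]
for n,ox,oy,sc,ax,ay in [('side',235,150,400/165,400,273),('wrist',0,0,400/560,0,290)]:
    c=cam(n)
    for a in range(-6+0,6,2):
        th=np.radians(-12.7+30*a); P=[.551+.085*np.cos(th),.1156+.085*np.sin(th),.096]
        q=proj(c,P); print(n,-12.7+30*a,(q-[ox,oy])*sc+[ax,ay])
    print('tip',(proj(c,p+z*.008)-[ox,oy])*sc+[ax,ay])
    d=c['depth']
    if n=='wrist': X=pts(c); print(c['C'])
    save(c,n+'2')
E
```

```text
side -192.7 [673.10255175 468.5827847 ]
side -132.7 [666.19547807 405.84614586]
side -72.7 [586.21918052 376.18826434]
side -12.7 [508.6475111  404.25282847]
side 47.3 [506.62766414 466.76402394]
side 107.3 [591.09876095 501.72149715]
tip [504.25481224 482.70244272]
wrist -192.7 [ 62.08089546 542.88055581]
wrist -132.7 [116.4762014  597.30681179]
wrist -72.7 [196.32312836 596.9956019 ]
wrist -12.7 [240.74970016 542.47109156]
wrist 47.3 [196.17682401 473.5183964 ]
wrist 107.3 [ 94.79750417 473.54416521]
tip [198.82987588 462.69296373]
[0.62797019 0.25954558 0.25415991]
```

View pics/wrist2.png

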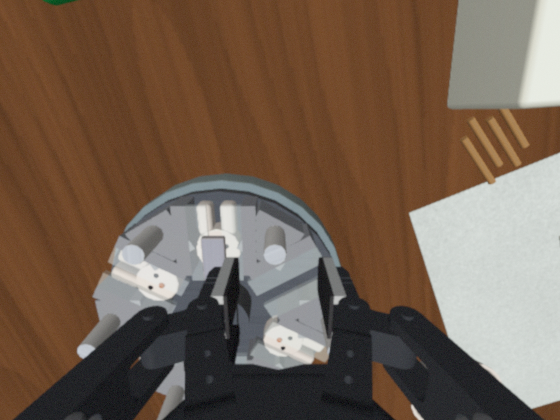

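```bash
python3 - <<'E'
from h import *
c=cam('side'); X=pts(c)
im=c['img'][195:235,250:300]; cv2.imwrite('pics/sz.png',cv2.resize(im,(750,600),interpolation=cv2.INTER_CUBIC))
for v in range(200,232,2):
    print(v,' '.join('%3d,%4d,%3d'%tuple(X[v,u]*1000) for u in range(258,298,4)))
c=cam('wrist'); X=pts(c)
for v in range(245,340,8):
    print(v,' '.join('%3d,%4d,%3d'%tuple(X[v,u]*1000) for u in (222,226,230,234,238,320,325,330,335)))
E
```

```text
200 652, 182,171 646, 174,166 630, 192,185 627, 179,176 614, 189,187 605, 192,192 594, 200,201 587, 195,199 586, 172,181 577, 173,184
202 653, 180,164 645, 177,164 631, 191,179 630, 169,161 687, -14, -1 677, -16,  0 594, 198,194 587, 195,194 584, 179,182 577, 171,177
204 722,   8,  0 644, 179,161 633, 187,170 630, 169,156 684,  -4,  0 638,  96, 94 594, 199,190 587, 196,190 581, 186,183 577, 173,173
206 719,  15,  0 644, 180,155 633, 186,164 630, 170,152 681,   2,  0 637, 100, 92 595, 197,183 586, 198,186 581, 188,180 576, 177,171
208 716,  23,  1 708,  16, -2 634, 185,157 630, 171,146 679,   8, -1 636, 102, 88 593, 202,182 585, 200,183 585, 175,162 575, 179,168
210 715,  29,  0 704,  28,  1 635, 182,149 630, 171,141 678,  12, -4 636, 102, 82 627, 100, 83 587, 195,173 583, 180,161 574, 183,166
212 712,  35, -1 703,  31, -2 635, 182,143 630, 170,135 674,  23,  0 636, 103, 76 627, 101, 77 587, 196,168 579, 194,169 571, 191,169
214 708,  45,  1 701,  38, -2 635, 183,139 629, 175,133 671,  31,  0 635, 104, 72 626, 104, 74 587, 196,163 579, 193,163 568, 200,171
216 707,  48, -1 697,  49,  
[... 1795 characters left out ...]
,149 591, 189,143 589, 182,133 587, 174,120 630, 167,125 632, 176,138 633, 184,149 635, 183,149
301 589, 191,150 591, 190,150 590, 186,144 588, 179,134 568, 130, 63 629, 164,126 631, 174,140 633, 181,150 635, 180,150
309 589, 189,154 589, 186,150 589, 183,145 588, 175,135 567, 124, 64 628, 109, 62 630, 170,141 632, 177,150 634, 180,154
317 589, 186,155 588, 183,150 588, 179,146 587, 171,136 566, 119, 67 627, 102, 63 630, 166,142 631, 173,151 633, 176,155
325 593, 193,169 587, 178,149 588, 176,147 564, 119, 76 567, 118, 75 626,  94, 63 629, 163,143 631, 169,151 632, 185,169
333 596, 198,179 586, 175,150 587, 173,149 565, 118, 83 567, 116, 81 625,  86, 63 628, 102, 81 630, 164,150 631, 190,179
```

View pics/sz.png

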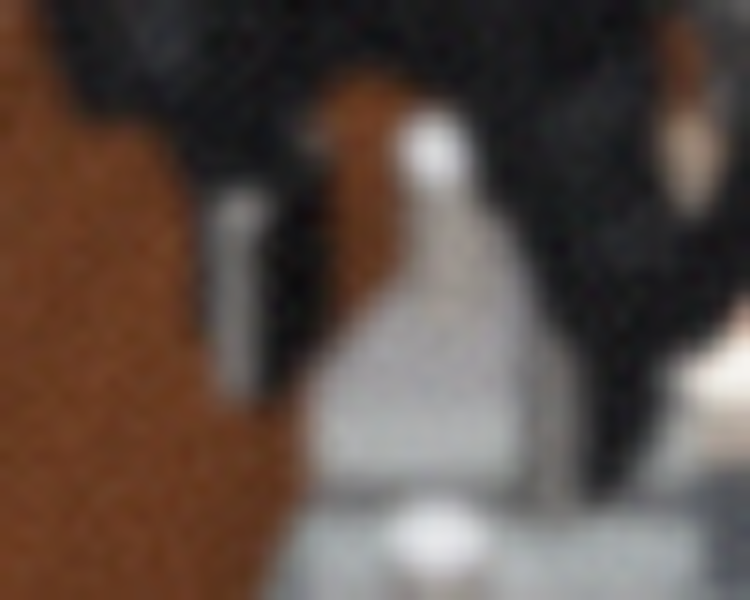

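```bash
python3 - <<'E'
from h import *
c=cam('side')
for nm,p,uv in [('l1',(.6507,.109),(235+83*.4125,150+(390-273)*.4125)),('s1',(.5816,.1885),(235+265/4.5,150+368/4.5)),('now',(.6105,.1777),(0,0))]:
    print(nm,uv)
    for z in np.arange(.06,.15,.01): print(round(z,3),proj(c,(p[0],p[1],z)).round(1))
E
```

```text
l1 (269.2375, 198.2625)
0.06 [271.3 217.8]
0.07 [271.3 214.5]
0.08 [271.2 211.2]
0.09 [271.1 207.9]
0.1 [271.1 204.6]
0.11 [271.  201.2]
0.12 [270.9 197.8]
0.13 [270.8 194.4]
0.14 [270.8 190.9]
s1 (293.8888888888889, 231.77777777777777)
0.06 [289.4 247.8]
0.07 [289.4 244.6]
0.08 [289.4 241.3]
0.09 [289.5 237.9]
0.1 [289.5 234.5]
0.11 [289.5 231.1]
0.12 [289.6 227.6]
0.13 [289.6 224.1]
0.14 [289.7 220.6]
now (0, 0)
0.06 [278.3 241.6]
0.07 [278.3 238.3]
0.08 [278.3 235. ]
0.09 [278.2 231.7]
0.1 [278.2 228.3]
0.11 [278.2 224.9]
0.12 [278.1 221.4]
0.13 [278.1 217.9]
0.14 [278.1 214.4]
```

Call:
move_arm:
  linear:
    - [0,0,-0.015]
    - [0,0,-0.01]
    - [0,0,0]
    - [0,0,0]
  twist:
    - [0,0,0]
    - [0,0,0]
    - [0,0,0]
    - [0,0,0]

```text
time: 5.45
eef_pos: [0.6122, 0.1787, 0.0602]
tcp_rot: [0.78, 0.626, 0.004, 0.003]
contact_force: [-0.5, -0.7, -0.1]
opening: 0.5
```

```bash
cat > tips.py <<'E'
from h import *
s=get_state(); p=s['eef_pos']; print(s['time'],p,s['contact_force'],s['opening'])
c=cam('side'); X=pts(c); c2=cam('wrist'); X2=pts(c2)
for X in (X,X2):
    d=X.reshape(-1,3); m=(np.hypot(d[:,0]-p[0],d[:,1]-p[1])<.045)&(d[:,2]>.066)&(d[:,2]<.25)
    d=d[m]
    # finger points: dist to posts >10mm 
    k=np.ones(len(d),bool)
    for a in range(6):
        pass
    h=np.histogram(d[:,2],bins=np.arange(.066,.2,.006)); print(h[0])
E
python3 look.py l3; python3 tips.py; python3 - <<'E'
from h import *
c=cam('side');X=pts(c)
for v in range(214,246,2):
    print(v,' '.join('%3d,%4d,%3d'%tuple(X[v,u]*1000) for u in range(258,298,4)))
E
```

```text
5.45 [0.61222227 0.17866677 0.0601782 ] [-0.46747195 -0.68083341 -0.12670298] 0.5001424347703973
[[0.216, 0.976, 0.011], [0.976, -0.216, 0.001], [0.003, 0.01, -1.0]]
5.6 [0.61255017 0.17869553 0.06070664] [1.20906929 0.34911622 0.51047168] 0.5027172738103367
[38 23  9 19 41 44 41 41 40 33 37 41 75 64 34 77 52 56 46 66 85 97]
[ 177  238  114  125  630  469  482  519  601  566  844  987 1865 2767
  539 1363 2821 3541 3834 1949    2    0]
214 710,  41, -2 643, 184,137 633, 187,142 631, 169,127 671,  32,  0 635, 104, 71 594, 199,163 586, 198,165 582, 184,154 577, 171,144
216 707,  48, -2 644, 184,131 636, 181,131 629, 174,126 669,  37,  0 634, 108, 69 594, 200,159 585, 200,161 584, 176,142 575, 177,144
218 703,  59,  1 696,  50, -3 636, 181,126 631, 169,116 642, 112, 64 633, 110, 65 625, 105, 63 584, 202,158 582, 182,141 574, 181,142
220 701,  64,  0 693,  58, -3 635, 184,122 630, 171,113 641, 117, 62 632, 113, 62 623, 114, 65 588, 193,143 581, 187,140 572, 186,142
222 700,  68, -3 690,  68,  0 635, 183,116 631, 171,106 638, 124, 63 630, 120, 62 621, 118, 63 586, 196,141 579, 192,140 568
[... 783 characters left out ...]
,107 579, 190,103 583, 148, 64
236 682, 116, -1 672, 115,  1 664, 110, -1 641, 144, 36 623, 167, 63 608, 185, 84 600, 181, 83 587, 195,100 578, 194,102 582, 152, 62
238 679, 123,  0 671, 120,  0 662, 117, -1 638, 154, 40 622, 172, 61 608, 186, 79 600, 181, 76 586, 197, 96 588, 162, 63 580, 157, 61
240 677, 129,  0 668, 126,  0 659, 124,  0 636, 160, 40 619, 179, 63 608, 186, 73 601, 180, 70 594, 171, 63 586, 169, 64 578, 165, 63
242 675, 137,  0 665, 134,  0 657, 129, -1 634, 166, 40 618, 182, 60 607, 188, 69 601, 179, 63 592, 178, 64 584, 174, 63 576, 171, 63
244 673, 140, -2 664, 139,  0 655, 135, -1 633, 169, 37 618, 184, 56 607, 188, 64 599, 185, 63 591, 181, 61 583, 179, 62 572, 185, 72
```

View pics/l3.png

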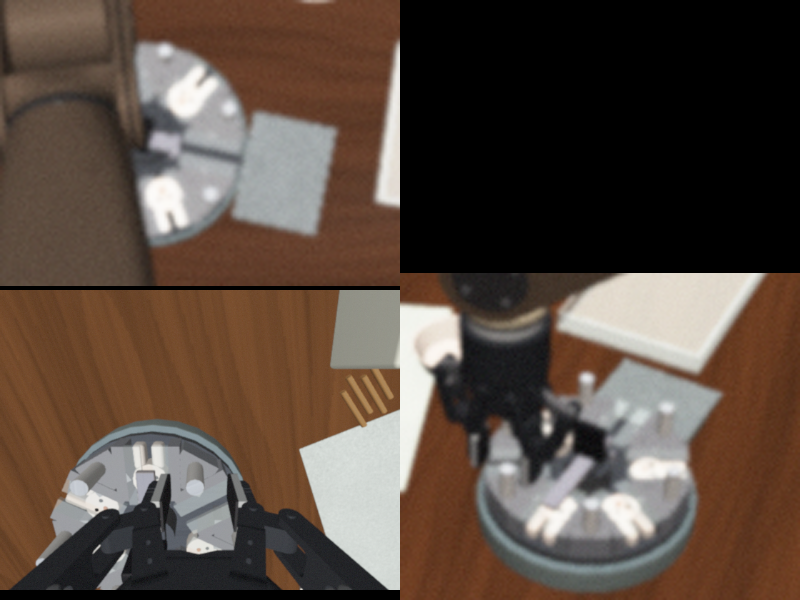

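Call:
move_arm:
  linear:
    - [-0.003,0,-0.009]
    - [0,0,-0.007]
    - [0,0,0]
    - [0,0,0]
  twist:
    - [0,0,0]
    - [0,0,0]
    - [0,0,0]
    - [0,0,0]

```text
time: 6.08
eef_pos: [0.6097, 0.1788, 0.0441]
tcp_rot: [0.78, 0.626, 0.006, 0.004]
contact_force: [-0.2, 0.7, -0.4]
opening: 0.498
```

Call:
move_arm:
  linear:
    - [0,0,0]
    - [0,0,0]
    - [0,0,0]
    - [0,0,0]
    - [0,0,0]
    - [0,0,0]
  twist:
    - [0,0,0]
    - [0,0,0]
    - [0,0,0]
    - [0,0,0]
    - [0,0,0]
    - [0,0,0]
  grip: 0
  force: 30

```text
time: 6.58
eef_pos: [0.6094, 0.1788, 0.0434]
tcp_rot: [0.78, 0.626, 0.005, 0.003]
contact_force: [0.7, -0.3, -1.1]
opening: 0.148
```

```bash
python3 look.py l4
```

```text
6.5833 [0.60937099 0.17877074 0.04341422] [ 0.68065196 -0.29150118 -1.11858691] 0.1476958289677914
[[0.216, 0.976, 0.012], [0.976, -0.216, 0.001], [0.004, 0.012, -1.0]]
```

View pics/l4.png

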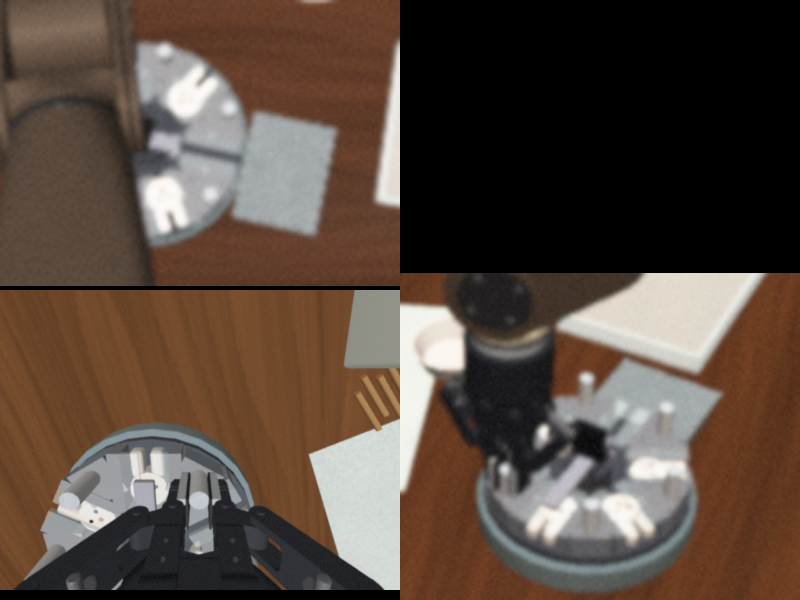

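Call:
move_arm:
  linear:
    - [0.0063,-0.0063,0]
    - [0.0056,-0.0069,0]
    - [0.0048,-0.0075,0]
    - [0.004,-0.0079,0]
    - [0.0031,-0.0083,0]
    - [0,0,0]
  twist:
    - [0,0,0]
    - [0,0,0]
    - [0,0,0]
    - [0,0,0]
    - [0,0,0]
    - [0,0,0]

```text
time: 7.23
eef_pos: [0.6296, 0.147, 0.0435]
tcp_rot: [0.781, 0.624, 0.004, -0.005]
contact_force: [-2.0, -0.4, 1.4]
opening: 0.15
```

Call:
move_arm:
  linear:
    - [0.0028,-0.008,0]
    - [0.0021,-0.0083,0]
    - [0.0012,-0.0085,0]
    - [0.0004,-0.0085,0]
    - [-0.0005,-0.0085,0]
    - [-0.0012,-0.0083,0]
    - [0,0,0]
  twist:
    - [0,0,0]
    - [0,0,0]
    - [0,0,0]
    - [0,0,0]
    - [0,0,0]
    - [0,0,0]
    - [0,0,0]

```text
time: 7.82
eef_pos: [0.6331, 0.0932, 0.0435]
tcp_rot: [0.781, 0.624, 0.003, -0.007]
contact_force: [-2.1, 0.3, 0.3]
opening: 0.15
```

Call:
move_arm:
  linear:
    - [0,0,0]
    - [0,0,0]
    - [0,0,0]
    - [0,0,0.03]
    - [0,0,0.03]
    - [-0.01,0.0,0.01]
    - [-0.03,0.02,0]
    - [-0.03,0.02,0]
    - [0,0,0]
  twist:
    - [0,0,0]
    - [0,0,0]
    - [0,0,0]
    - [0,0,0]
    - [0,0,0]
    - [0,0,0]
    - [0,0,0]
    - [0,0,0]
    - [0,0,0]
  grip: 0.4

```text
time: 8.57
eef_pos: [0.5644, 0.1328, 0.1166]
tcp_rot: [0.782, 0.624, 0.006, -0.004]
contact_force: [0.1, -0.6, -0.8]
opening: 0.401
```

```bash
python3 look.py l5
```

```text
8.5667 [0.56440522 0.13279759 0.11662247] [ 0.10991811 -0.56597468 -0.81497001] 0.40112238058602057
[[0.222, 0.975, 0.006], [0.975, -0.222, 0.014], [0.014, 0.002, -1.0]]
```

View pics/l5.png

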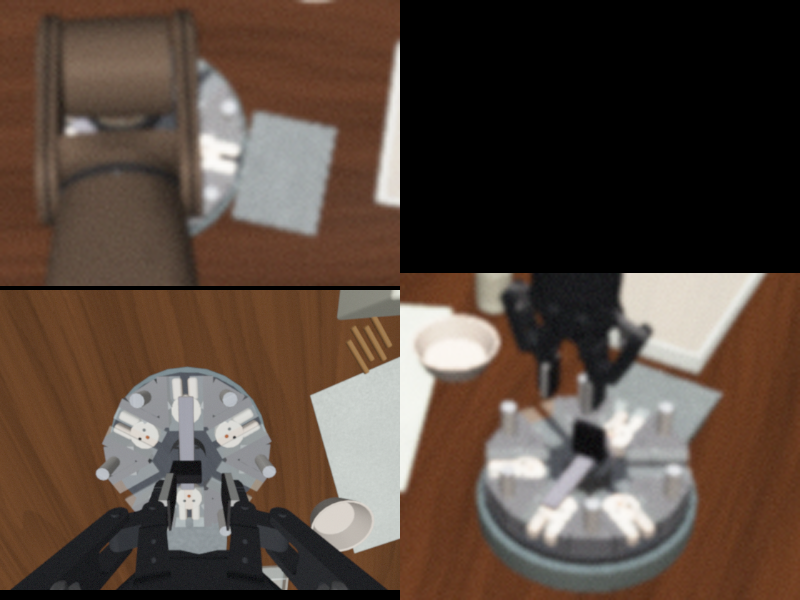

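Call:
move_arm:
  linear:
    - [-0.006,0.008,0]
    - [0,0,0]
    - [0,0,0]
    - [0,0,0]
    - [0,0,-0.02]
    - [0,0,-0.02]
    - [0,0,-0.014]
    - [0,0,0]
    - [0,0,0]
  twist:
    - [0.8,0,0]
    - [0,0,0]
    - [0,0,0]
    - [0,0,0]
    - [0,0,0]
    - [0,0,0]
    - [0,0,0]
    - [0,0,0]
    - [0,0,0]
  grip: 0

```text
time: 9.47
eef_pos: [0.5691, 0.1359, 0.0628]
tcp_rot: [0.783, 0.621, 0.015, -0.006]
contact_force: [0.2, -0.4, -0.0]
opening: -0.001
```

```bash
python3 look.py l6
```

```text
9.4667 [0.5691492  0.13588512 0.0627536 ] [ 0.17085995 -0.38869071 -0.02711077] -0.0009065053754247085
[[0.227, 0.974, 0.016], [0.973, -0.228, 0.027], [0.03, 0.01, -0.999]]
```

View pics/l6.png

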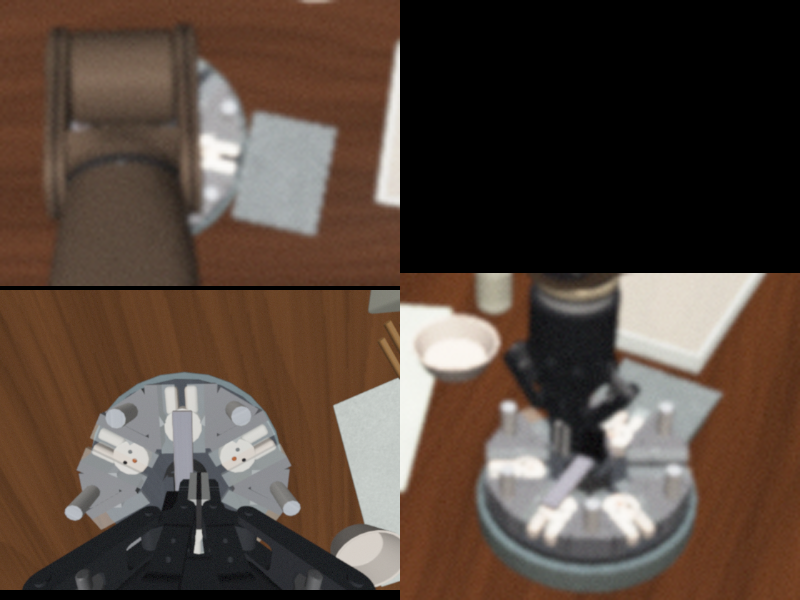

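Call:
move_arm:
  linear:
    - [-0.006,0.003,0]
    - [-0.006,0.003,0]
    - [0,0,0]
    - [0,0,0]
  twist:
    - [-1.5,0.9,0.6]
    - [0,0,0]
    - [0,0,0]
    - [0,0,0]

```text
time: 9.95
eef_pos: [0.56, 0.1423, 0.068]
tcp_rot: [0.78, 0.626, 0.004, 0.002]
contact_force: [0.1, 0.1, 0.3]
opening: -0.001
```

Call:
move_arm:
  linear:
    - [-0.003,0,-0.006]
    - [0,0,-0.006]
    - [0,0,0]
    - [0,0,0]
  twist:
    - [0,0,0]
    - [0,0,0]
    - [0,0,0]
    - [0,0,0]

```text
time: 10.28
eef_pos: [0.5575, 0.1421, 0.0562]
tcp_rot: [0.78, 0.625, 0.006, 0.003]
contact_force: [-0.6, 0.3, -0.3]
opening: -0.003
```

```bash
python3 look.py l7; python3 - <<'E'
from h import *
c=cam('side');X=pts(c)
im=c['img'][180:260,270:350]; cv2.imwrite('pics/sz7.png',cv2.resize(im,(600,600),interpolation=cv2.INTER_CUBIC))
for v in range(206,250,2):
    print(v,' '.join('%3d,%4d,%3d'%tuple(X[v,u]*1000) for u in range(290,322,4)))
E
```

```text
10.2833 [0.55752687 0.14213309 0.05620527] [-0.60501505  0.29379373 -0.3481984 ] -0.0034268064415904674
[[0.218, 0.976, 0.013], [0.976, -0.218, 0.002], [0.005, 0.012, -1.0]]
206 594, 144,139 584, 148,145 574, 155,154 564, 157,158 559, 145,150 547, 159,165 539, 157,166 531, 153,164
208 619,  66, 63 584, 147,139 574, 154,148 564, 158,154 562, 133,134 546, 161,161 541, 148,152 556,  48, 65
210 615,  76, 66 584, 149,135 576, 145,134 566, 151,142 560, 140,135 546, 161,156 540, 150,148 554,  53, 63
212 613,  83, 66 606,  76, 62 576, 145,128 565, 154,139 559, 143,131 546, 161,150 542, 142,135 532, 147,142
214 612,  88, 64 603,  86, 65 602,  56, 40 566, 148,128 558, 147,129 547, 155,139 540, 150,137 529, 159,147
216 610,  93, 63 602,  88, 61 593,  86, 62 565, 152,126 558, 145,122 546, 156,135 539, 151,133 528, 159,143
218 608, 100, 63 599,  99, 65 590,  95, 64 567, 145,114 556, 152,122 546, 156,129 537, 158,133 528, 160,137
220 605, 108, 65 598, 101, 61 588, 101, 64 566, 149,112 556, 152,117 548, 148,116 541, 140,110 527, 162,134
222 604, 110, 61 595, 110, 64 587, 105, 61 566, 149,105 556, 1
[... 749 characters left out ...]
 553, 156, 74 549, 138, 59 541, 135, 59 533, 129, 56
238 587, 164, 65 580, 160, 63 571, 157, 63 561, 162, 72 552, 162, 74 548, 140, 55 540, 137, 55 532, 132, 52
240 587, 166, 61 577, 166, 64 566, 173, 74 558, 170, 74 552, 161, 68 549, 137, 46 540, 137, 48 528, 147, 61
242 584, 175, 64 576, 170, 62 565, 179, 74 557, 175, 73 551, 163, 64 542, 164, 66 535, 154, 60 526, 155, 63
244 582, 180, 64 572, 185, 72 564, 180, 69 555, 179, 71 549, 168, 63 541, 166, 63 525, 197, 97 524, 164, 67
246 580, 186, 63 570, 189, 70 561, 189, 72 556, 176, 62 548, 175, 63 540, 171, 62 524, 201, 96 522, 169, 65
248 578, 192, 64 570, 189, 63 562, 189, 66 555, 182, 61 546, 182, 64 537, 180, 65 522, 206, 95 522, 171, 61
```

View pics/sz7.png

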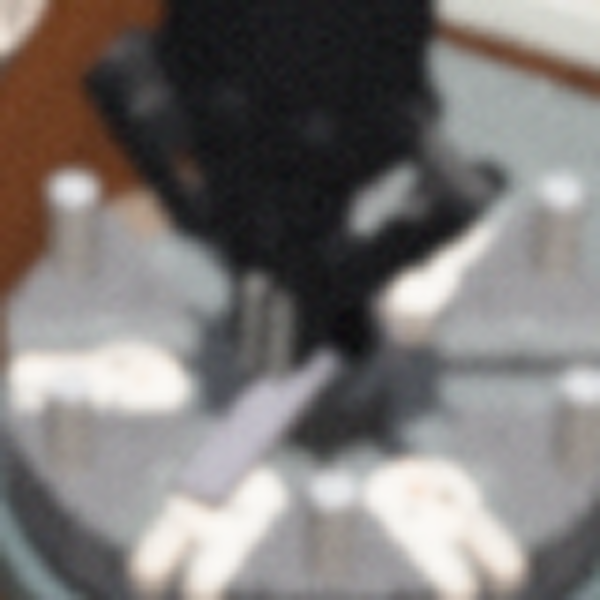

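Call:
move_arm:
  linear:
    - [-0.0015,-0.007,0]
    - [-0.0015,-0.007,0]
    - [-0.0015,-0.007,0]
    - [-0.0015,-0.007,0]
    - [-0.0015,-0.007,0]
    - [-0.0015,-0.007,0]
    - [0,0,0]
  twist:
    - [0,0,0]
    - [0,0,0]
    - [0,0,0]
    - [0,0,0]
    - [0,0,0]
    - [0,0,0]
    - [0,0,0]

```text
time: 11.07
eef_pos: [0.5485, 0.0991, 0.0569]
tcp_rot: [0.781, 0.625, 0.009, 0.001]
contact_force: [1.2, 3.4, -0.9]
opening: -0.0
```

Call:
move_arm:
  linear:
    - [-0.0016,-0.0068,0]
    - [-0.0016,-0.0068,0]
    - [-0.0016,-0.0068,0]
    - [-0.0016,-0.0068,0]
    - [-0.0016,-0.0068,0]
    - [-0.0014,-0.006,0]
    - [0,0,0]
  twist:
    - [0,0,0]
    - [0,0,0]
    - [0,0,0]
    - [0,0,0]
    - [0,0,0]
    - [0,0,0]
    - [0,0,0]

```text
time: 11.65
eef_pos: [0.5401, 0.0605, 0.057]
tcp_rot: [0.782, 0.623, 0.015, -0.001]
contact_force: [1.5, 5.4, -1.5]
opening: -0.003
```

Call:
move_arm:
  linear:
    - [-0.001,-0.003,0]
    - [-0.001,-0.003,0]
    - [0,-0.002,0]
    - [0,0,0]
  twist:
    - [0,0,0]
    - [0,0,0]
    - [0,0,0]
    - [0,0,0]

```text
time: 11.98
eef_pos: [0.5408, 0.0623, 0.0574]
tcp_rot: [0.785, 0.619, 0.026, -0.007]
contact_force: [2.5, 4.0, -1.5]
opening: -0.0
```

```bash
python3 look.py l8
```

```text
11.9833 [0.54081759 0.06225612 0.05741136] [ 2.52279094  4.0361245  -1.45336261] -0.00017643437328930498
[[0.232, 0.972, 0.033], [0.971, -0.233, 0.043], [0.05, 0.022, -0.999]]
```

View pics/l8.png

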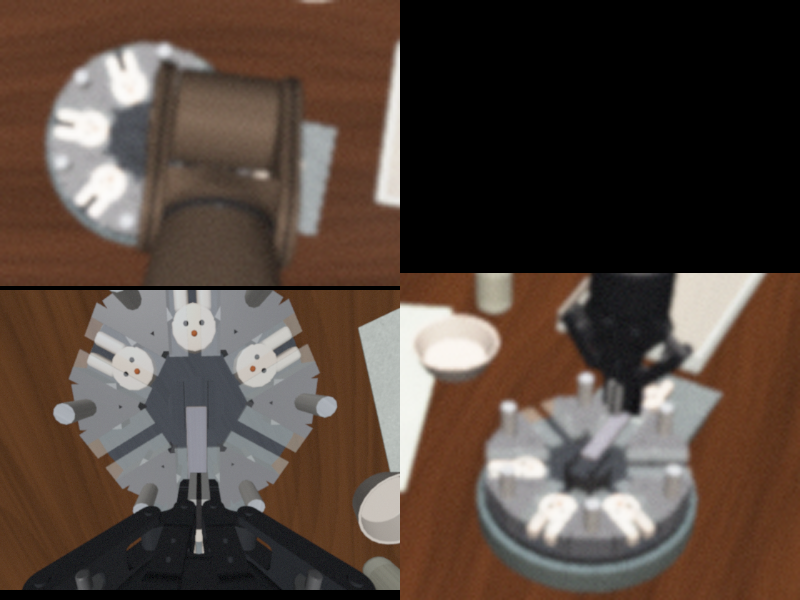

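```bash
python3 - <<'E'
from h import *
ex=np.array([-.22,-.9755])
c=cam('top'); p=ray(c,215+140/6.5,195+245/6.5,.073)[:2]-[.551,.1156]; print('home rear ex',p@ex)
c=cam('wrist'); save(c,'w8'); 
im=c['img']; hsv=cv2.cvtColor(im,cv2.COLOR_BGR2HSV)
for v in range(150,270,6): print(v,im[v,273].tolist(), (pts(c)[v,273]*1000).round())
for v in (158,160,162,164,166): p=ray(c,273,v,.073)[:2]-[.551,.1156]; print(v,p@ex)
E
```

```text
home rear ex -0.06958651502988035
150 [87, 78, 74] [552. 123.  65.]
156 [82, 76, 70] [551. 120.  67.]
162 [89, 85, 88] [551. 117.  70.]
168 [156, 145, 144] [550. 114.  73.]
174 [156, 146, 145] [549. 111.  71.]
180 [156, 147, 144] [548. 108.  73.]
186 [156, 146, 145] [547. 104.  72.]
192 [156, 144, 145] [547. 101.  73.]
198 [156, 146, 146] [546.  98.  73.]
204 [155, 146, 146] [545.  95.  73.]
210 [158, 147, 148] [554. 136. 231.]
216 [157, 148, 148] [543.  88.  73.]
222 [156, 144, 146] [542.  84.  73.]
228 [157, 147, 144] [542.  80.  72.]
234 [156, 145, 145] [541.  77.  72.]
240 [155, 144, 144] [540.  74.  73.]
246 [159, 149, 147] [539.  70.  73.]
252 [158, 149, 145] [538.  66.  72.]
258 [105, 107, 106] [539.  72.  92.]
264 [104, 103, 103] [539.  71.  99.]
158 -0.003522212776153521
160 -0.002463983991924347
162 -0.0014017900643879416
164 -0.00033560866585039667
166 0.0007345826993335945
```

View pics/w8.png

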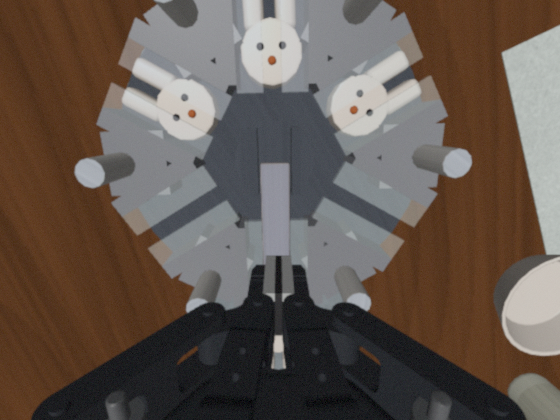

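Call:
move_arm:
  linear:
    - [-0.001,-0.004,0]
    - [-0.001,-0.005,0]
    - [-0.002,-0.008,0]
    - [-0.002,-0.008,0]
  twist:
    - [-1.5,1,0.5]
    - [-1.2,0.9,0.3]
    - [-0.5,0,0]
    - [-0.5,0,0]

```text
time: 12.57
eef_pos: [0.5397, 0.0599, 0.0573]
tcp_rot: [0.787, 0.617, 0.016, -0.006]
contact_force: [11.7, 34.1, -7.2]
opening: -0.004
```

```bash
python3 look.py l9;python3 - <<'E'
from h import *
ex=np.array([-.22,-.9755])
c=cam('wrist'); save(c,'w9'); 
im=c['img'];X=pts(c)
for v in range(120,290,4):
    if im[v,275].max()>130: print(v, ((X[v,275][:2]-[.551,.1156])@ex).round(4), X[v,275].round(3))
E
```

```text
12.5667 [0.5396769  0.05994444 0.05726108] [11.72426565 34.08512011 -7.19263673] -0.0036386570687493756
[[0.238, 0.971, 0.017], [0.971, -0.239, 0.029], [0.033, 0.009, -0.999]]
164 0.0015 [0.551 0.114 0.073]
168 0.0036 [0.55  0.112 0.073]
172 0.0059 [0.55  0.11  0.072]
176 0.008 [0.549 0.108 0.073]
180 0.0101 [0.549 0.106 0.073]
184 0.0125 [0.548 0.103 0.072]
188 0.0146 [0.548 0.101 0.073]
192 0.0171 [0.547 0.099 0.072]
196 0.0188 [0.547 0.097 0.074]
200 0.0216 [0.546 0.095 0.072]
204 0.024 [0.545 0.092 0.072]
208 0.0262 [0.545 0.09  0.072]
212 0.0286 [0.544 0.088 0.072]
216 0.0309 [0.544 0.086 0.072]
220 0.0331 [0.543 0.083 0.073]
224 0.0357 [0.543 0.081 0.072]
228 0.0381 [0.542 0.079 0.072]
232 0.0403 [0.541 0.076 0.073]
236 0.0429 [0.541 0.074 0.073]
240 0.0455 [0.54  0.071 0.072]
244 0.048 [0.54  0.069 0.072]
248 0.0504 [0.539 0.067 0.073]
252 0.0525 [0.539 0.065 0.073]
```

Call:
move_arm:
  linear:
    - [0.002,0.006,0]
    - [0.002,0.008,0]
    - [0.002,0.008,0]
    - [0.002,0.008,0]
    - [0.002,0.008,0]
    - [0.002,0.008,0]
    - [0.002,0.008,0]
    - [0.002,0.008,0]
    - [0.002,0.008,0]
    - [0.002,0.008,0]
    - [0.002,0.008,0]
    - [0,0,0]
    - [0,0,0.03]
    - [0,0,0.03]
    - [0,0,0.01]
    - [0,0,0]
  twist:
    - [0,0,0]
    - [-0.8,0.5,0.4]
    - [-0.8,0.5,0.5]
    - [0,0,0]
    - [0,0,0]
    - [0,0,0]
    - [0,0,0]
    - [0,0,0]
    - [0,0,0]
    - [0,0,0]
    - [0,0,0]
    - [0,0,0]
    - [0,0,0]
    - [0,0,0]
    - [0,0,0]
    - [0,0,0]

```text
time: 14.1
eef_pos: [0.5614, 0.1533, 0.127]
tcp_rot: [0.78, 0.625, -0.004, -0.001]
contact_force: [1.1, 0.1, -0.2]
opening: 0.0
```

```bash
python3 look.py l10
```

```text
14.1 [0.56135307 0.15333213 0.12697114] [ 1.14148907  0.13513966 -0.17535848] 0.00016982145907763684
[[0.218, 0.976, -0.008], [0.976, -0.218, -0.004], [-0.006, -0.007, -1.0]]
```

View pics/l10.png

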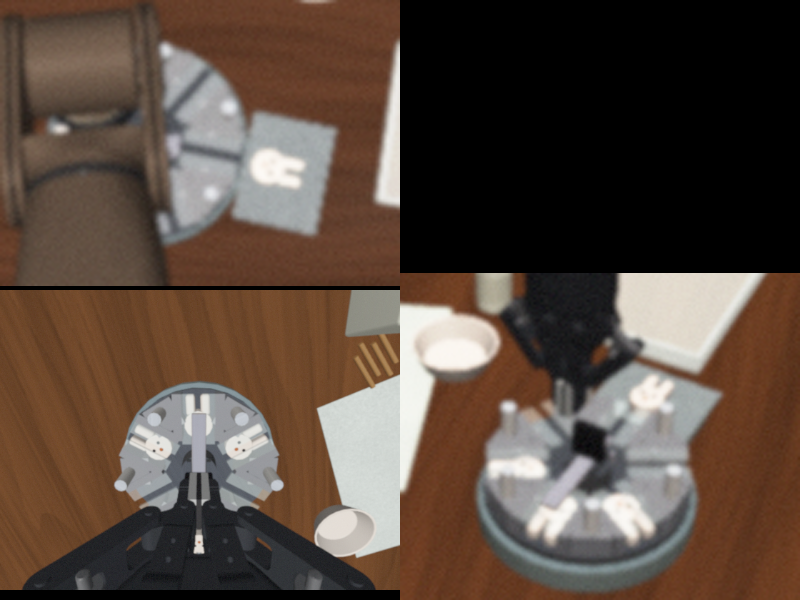

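```bash
cat > face.py <<'E'
from h import *
ex=np.array([-.22,-.9755]);ey=np.array([.9755,-.22]); C=np.array([.551,.1156])
c=cam('top'); X=pts(c); im=c['img'].astype(int)
# bright low-saturation on shelf region
v,u=np.mgrid[0:420,0:560]
rel=X[...,:2]-C; a=rel@ex; b=rel@ey
m=(im.min(-1)>185)&(a>.098)&(a<.19)&(abs(b)<.055)
P=np.array([ray(c,uu,vv,.054) for vv,uu in zip(*np.nonzero(m))])
if len(P)>20:
    q=np.c_[(P[:,:2]-C)@ex,(P[:,:2]-C)@ey]
    print('n',len(P),'ex',q[:,0].min(),q[:,0].max(),'ey',q[:,1].min(),q[:,1].max(),'mean',q.mean(0))
    pm=q-q.mean(0); w,V=np.linalg.eigh(np.cov(pm.T)); d=V[:,1]*np.sign(V[0,1]); print('axis deg (press)',np.degrees(np.arctan2(d[1],d[0])), 'z',np.median(X[...,2][m]))
    cen=np.array([q[:,0].min()+.017,0]); k=q[:,0]<q[:,0].min()+.034; cen[1]=(q[k,1].min()+q[k,1].max())/2
    print('disc centre world',C+cen[0]*ex+cen[1]*ey,cen)
E
python3 face.py
```

```text
n 209 ex 0.1057451711104036 0.1605653246866866 ey -0.01732109449664287 0.01876658684326762 mean [0.13299942 0.00054773]
axis deg (press) -2.8726491114856842 z 0.052509994016535395
disc centre world [ 0.5247011  -0.00429692] [0.12274517 0.00072275]
```

Call:
move_arm:
  linear:
    - [-0.006,-0.0265,0]
    - [-0.006,-0.0265,0]
    - [-0.006,-0.0265,0]
    - [-0.006,-0.0265,0]
    - [-0.006,-0.0265,0]
    - [-0.004,-0.02,0]
    - [0,0,0]
    - [0,0,0]
  twist:
    - [0,0,0]
    - [0,0,0]
    - [0,0,0]
    - [0,0,0]
    - [0,0,0]
    - [0,0,0]
    - [0,0,0]
    - [0,0,0]
  grip: 0.65

```text
time: 14.97
eef_pos: [0.5137, -0.0043, 0.1078]
tcp_rot: [0.78, 0.626, -0.016, -0.011]
contact_force: [0.6, -0.4, 0.4]
opening: 0.65
```

Call:
move_arm:
  linear:
    - [0.005,-0.001,0]
    - [0.004,-0.001,-0.02]
    - [0,0,-0.02]
    - [0,0,0]
    - [0,0,0]
  twist:
    - [0.2,-2.2,0]
    - [0,0,0]
    - [0,0,0]
    - [0,0,0]
    - [0,0,0]

```text
time: 15.38
eef_pos: [0.5218, -0.0029, 0.0632]
tcp_rot: [0.779, 0.627, -0.0, -0.003]
contact_force: [0.6, 1.3, 0.4]
opening: 0.648
```

```bash
cat > look2.py <<'E'
from h import *
import sys
from scipy.spatial.transform import Rotation as R
n=sys.argv[1]
s=get_state(); print(s['time'],s['eef_pos'].round(4),s['contact_force'].round(1),round(s['opening'],3))
M=R.from_quat(s['tcp_rot']).as_matrix(); print('tool z',M[:,2].round(3),'yaw y',np.degrees(np.arctan2(M[1,1],M[0,1])).round(1), 'fix twist',np.degrees([-M[1,2],M[0,2]]).round(1))
c=cam('wrist'); w=cv2.resize(c['img'],(400,300))
b=cv2.resize(cam('side')['img'][130:255,270:400],(400,385),interpolation=cv2.INTER_CUBIC)
o=np.zeros((385,800,3),np.uint8); o[:300,:400]=w; o[:,400:]=b
cv2.imwrite('pics/'+n+'.png',o)
E
python3 look2.py l11
```

```text
15.3833 [ 0.5218 -0.0029  0.0632] [0.6 1.3 0.4] 0.648
tool z [-0.004  0.004 -1.   ] yaw y -12.4 fix twist [-0.2 -0.2]
```

View pics/l11.png

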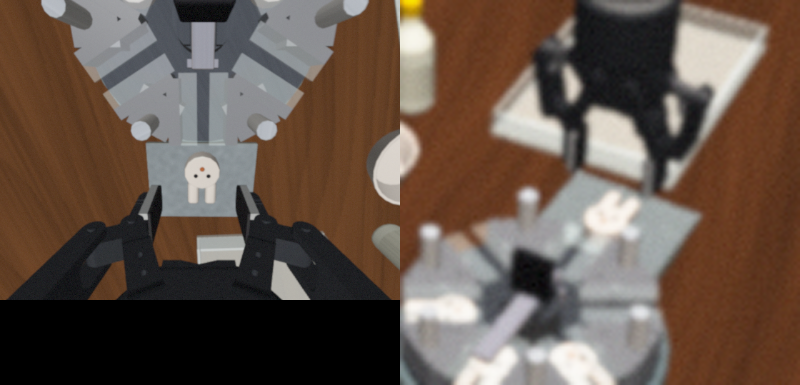

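Call:
move_arm:
  linear:
    - [0.001,-0.002,-0.02]
    - [0,0,-0.02]
    - [0,0,0]
    - [0,0,0]
  twist:
    - [0,0,0]
    - [0,0,0]
    - [0,0,0]
    - [0,0,0]

```text
time: 15.82
eef_pos: [0.5273, -0.0043, 0.0282]
tcp_rot: [0.779, 0.627, 0.003, 0.001]
contact_force: [0.6, 0.4, -0.1]
opening: 0.648
```

```bash
python3 look2.py l12; python3 - <<'E'
from h import *
c=cam('wrist'); X=pts(c)
for v in range(240,330,6):
    print(v,' '.join('%3d,%4d,%3d'%tuple(X[v,u]*1000) for u in (204,210,216,222,228,334,340,346,352)))
E
```

```text
15.8167 [ 0.5273 -0.0043  0.0282] [ 0.6  0.4 -0.1] 0.648
tool z [ 0.006  0.002 -1.   ] yaw y -12.3 fix twist [-0.1  0.4]
240 485,  14, 37 489,  13, 37 492,  12, 37 496,  11, 37 499,  11, 37 561,  -2, 37 565,  -3, 37 568,  -3, 38 572,  -5, 37
246 484,  10, 37 487,   9, 37 491,   9, 38 495,   8, 38 498,   7, 37 561,  -6, 37 564,  -7, 37 568,  -7, 38 571,  -8, 38
252 483,   6, 37 487,   6, 38 490,   4, 37 494,   4, 38 497,   3, 37 560, -11, 36 564, -11, 37 567, -12, 36 571, -12, 37
258 482,   2, 37 486,   2, 38 489,   1, 38 492,   0, 36 496,  -1, 36 559, -14, 37 563, -15, 37 566, -15, 38 570, -16, 37
264 481,  -1, 38 496,  13, 69 499,  12, 69 502,  12, 70 495,  -4, 38 556,   0, 68 559,   0, 70 561,   0, 70 570, -21, 37
270 491,   9, 67 497,  13, 75 500,  12, 75 501,  10, 71 494,  -8, 36 555,  -3, 69 557,   0, 76 560,   0, 75 564,  -5, 68
276 495,  13, 80 498,  12, 80 501,  12, 80 501,   7, 73 492, -13, 37 555,  -6, 70 556,   0, 81 559,   0, 80 562,  -1, 80
282 497,  13, 86 499,  12, 84 501,  11, 84 500,   4, 73 491, -17, 37 554,  -8, 71 556,   0, 83 558,   0, 85 561,   0, 85
288 497,  12, 89 500,  12, 89 501,   9, 85 499,   1, 73 490, -21, 37 553, -11, 71 555,  -2, 85 557,   0, 90 559,   0, 91
294 499,  12, 94 501,  11, 93 501,   7, 87 499,   0, 75 489, -24, 38 553, -14, 73 554,  -5, 85 556,   0, 94 558,   0, 94
300 499,  11, 97 501,  11, 97 500,   3, 86 498,  -4, 75 488, -29, 38 552, -17, 74 554,  -8, 86 555,  -1, 96 558,  -1, 97
306 498,   9, 97 500,   7, 96 500,   2, 89 497,  -7, 76 487, -34, 37 552, -20, 74 553, -11, 86 555,  -4, 96 557,  -2, 98
312 499,   8,100 499,   5, 96 499,   0, 89 497,  -9, 77 486, -38, 38 553, -54, 36 553, -13, 88 554,  -6, 97 556,  -4,100
318 502,  12,110 499,   2, 97 498,  -2, 90 480, -42, 37 484, -43, 37 553, -59, 37 552, -15, 89 554,  -8, 98 556,  -6,101
324 503,  12,113 498,   0, 98 498,  -4, 91 479, -47, 37 483, -47, 38 552, -63, 37 552, -18, 90 554, -11, 98 554,   1,114
```

View pics/l12.png

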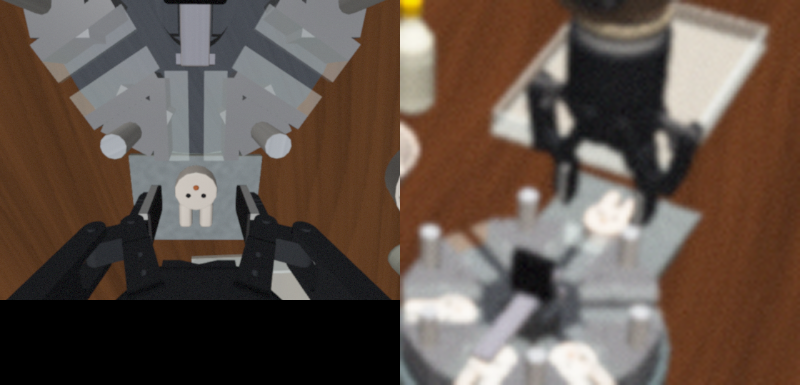

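Call:
move_arm:
  linear:
    - [-0.003,-0.001,-0.01]
    - [0,0,-0.009]
    - [0,0,0]
    - [0,0,0]
  twist:
    - [0,0,0]
    - [0,0,0]
    - [0,0,0]
    - [0,0,0]

```text
time: 16.3
eef_pos: [0.5264, -0.0059, 0.0111]
tcp_rot: [0.779, 0.628, 0.005, 0.004]
contact_force: [-0.2, 0.7, -0.3]
opening: 0.652
```

Call:
move_arm:
  linear:
    - [0,0,0]
    - [0,0,0]
    - [0,0,0]
    - [0,0,0]
    - [0,0,0]
    - [0,0,0]
  twist:
    - [0,0,0]
    - [0,0,0]
    - [0,0,0]
    - [0,0,0]
    - [0,0,0]
    - [0,0,0]
  grip: 0
  force: 40

```text
time: 16.8
eef_pos: [0.5267, -0.0061, 0.0115]
tcp_rot: [0.779, 0.627, 0.005, 0.004]
contact_force: [0.3, -0.1, -0.4]
opening: 0.379
```

```bash
python3 look2.py l13
```

```text
16.8 [ 0.5267 -0.0061  0.0115] [ 0.3 -0.1 -0.4] 0.379
tool z [ 0.014  0.001 -1.   ] yaw y -12.3 fix twist [-0.   0.8]
```

View pics/l13.png

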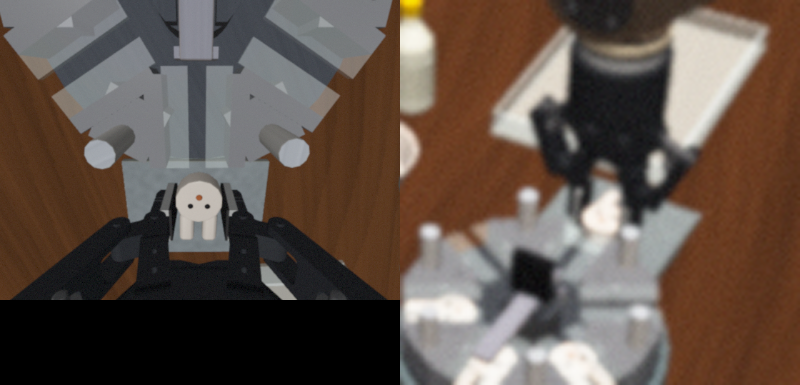

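Call:
move_arm:
  linear:
    - [0,0,0.01]
    - [0,0,0.02]
    - [0,0,0.025]
    - [0,0,0.015]
    - [0,0,0]
  twist:
    - [0,0,0]
    - [0,0,0]
    - [0,0,0]
    - [0,0,0]
    - [0,0,0]

```text
time: 17.32
eef_pos: [0.5244, -0.0056, 0.0843]
tcp_rot: [0.779, 0.627, 0.004, 0.002]
contact_force: [1.2, -0.6, 1.3]
opening: 0.378
```

Call:
move_arm:
  linear:
    - [0.006,-0.02,0]
    - [0.0065,-0.03,0]
    - [0.0065,-0.03,0]
    - [0.0065,-0.03,0]
    - [0.0065,-0.03,0]
    - [0.0065,-0.03,0]
    - [0.0065,-0.03,0]
    - [0.0065,-0.03,0]
    - [0.006,-0.025,0]
    - [0.002,-0.01,0]
    - [0,0,0]
    - [0,0,0]
  twist:
    - [0,0,0]
    - [0,0,0]
    - [0,0,0]
    - [0,0,0]
    - [0,0,0]
    - [0,0,0]
    - [0,0,0]
    - [0,0,0]
    - [0,0,0]
    - [0,0,0]
    - [0,0,0]
    - [0,0,0]

```text
time: 18.32
eef_pos: [0.5824, -0.2804, 0.0812]
tcp_rot: [0.778, 0.629, 0.004, 0.001]
contact_force: [-0.3, 0.0, -0.6]
opening: 0.381
```

```bash
sed -i 's/\[130:255,270:400\]/[100:225,270:400]/' look2.py; python3 look2.py l14; python3 -c "
from h import *
c=cam('top');cv2.imwrite('pics/t14.png',cv2.resize(c['img'][180:300,240:440],(800,480)))"
```

```text
18.3167 [ 0.5824 -0.2804  0.0812] [-0.3  0.  -0.6] 0.381
tool z [ 0.008  0.005 -1.   ] yaw y -12.1 fix twist [-0.3  0.4]
```

View pics/l14.png

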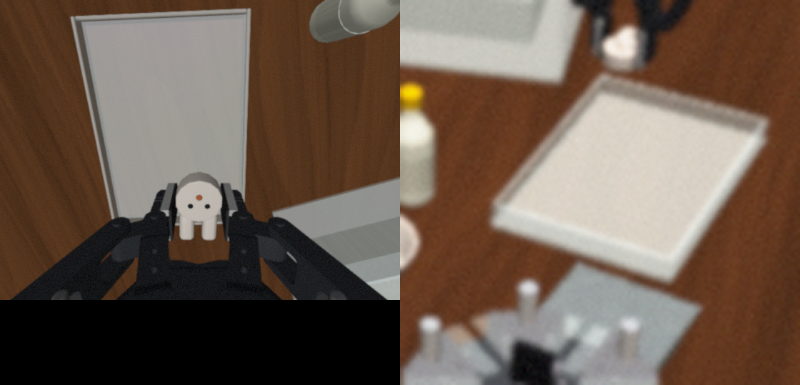

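View pics/t14.png

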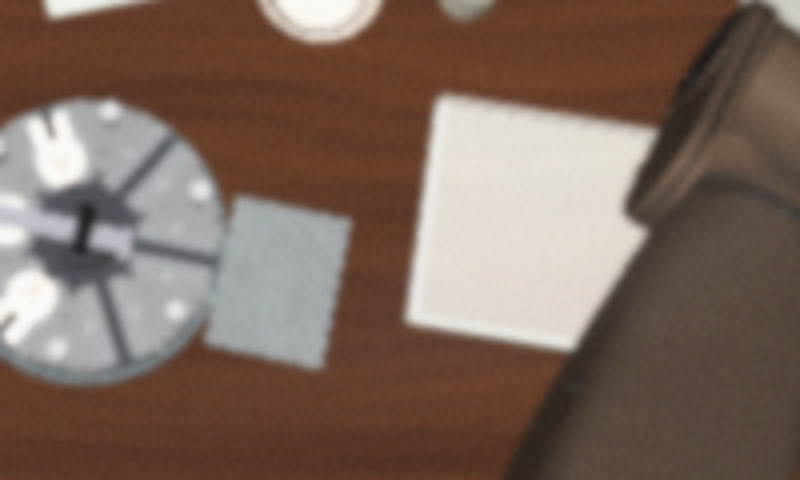

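Call:
move_arm:
  linear:
    - [0,0,-0.02]
    - [0,0,-0.025]
    - [0,0,-0.02]
    - [0,0,-0.01]
    - [0,0,0]
    - [0,0,0]
  twist:
    - [0,0,0]
    - [0,0,0]
    - [0,0,0]
    - [0,0,0]
    - [0,0,0]
    - [0,0,0]

```text
time: 18.97
eef_pos: [0.5839, -0.2709, 0.0074]
tcp_rot: [0.774, 0.633, 0.006, 0.002]
contact_force: [0.0, 0.4, -0.4]
opening: 0.382
```

```bash
python3 look2.py l15
```

```text
18.9667 [ 0.5839 -0.2709  0.0074] [ 0.   0.4 -0.4] 0.382
tool z [ 0.011  0.003 -1.   ] yaw y -11.4 fix twist [-0.2  0.7]
```

View pics/l15.png

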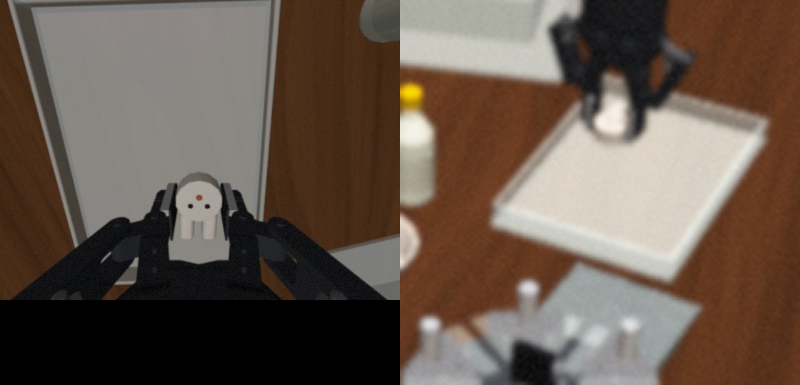

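Call:
move_arm:
  linear:
    - [0,0,-0.012]
    - [0,0,-0.008]
    - [0,0,-0.004]
    - [0,0,0]
    - [0,0,0]
  twist:
    - [0,0,0]
    - [0,0,0]
    - [0,0,0]
    - [0,0,0]
    - [0,0,0]

```text
time: 19.48
eef_pos: [0.587, -0.2732, -0.0139]
tcp_rot: [0.774, 0.633, 0.007, 0.007]
contact_force: [-0.3, 0.9, -0.2]
opening: 0.375
```

Call:
move_arm:
  linear:
    - [0,0,-0.005]
    - [0,0,-0.002]
    - [0,0,0]
  twist:
    - [0,0,0]
    - [0,0,0]
    - [0,0,0]

```text
time: 19.73
eef_pos: [0.5873, -0.2737, -0.0211]
tcp_rot: [0.774, 0.633, 0.007, 0.007]
contact_force: [-0.5, 0.3, -0.1]
opening: 0.377
```

Call:
move_arm:
  linear:
    - [0,0,0]
    - [0,0,0]
    - [0,0,0]
    - [0,0,0]
    - [0,0,0.015]
    - [0,0,0.025]
    - [0,0,0.03]
    - [0,0,0.03]
    - [0,0,0.03]
    - [0,0,0]
  twist:
    - [0,0,0]
    - [0,0,0]
    - [0,0,0]
    - [0,0,0]
    - [0,0,0]
    - [0,0,0]
    - [0,0,0]
    - [0,0,0]
    - [0,0,0]
    - [0,0,0]
  grip: 0.6

```text
time: 20.57
eef_pos: [0.5854, -0.2725, 0.1177]
tcp_rot: [0.774, 0.633, 0.007, 0.006]
contact_force: [1.0, -0.8, 0.4]
opening: 0.598
```

```bash
python3 look2.py l16
```

```text
20.5667 [ 0.5854 -0.2725  0.1177] [ 1.  -0.8  0.4] 0.598
tool z [ 0.017 -0.001 -1.   ] yaw y -11.5 fix twist [0. 1.]
```

View pics/l16.png

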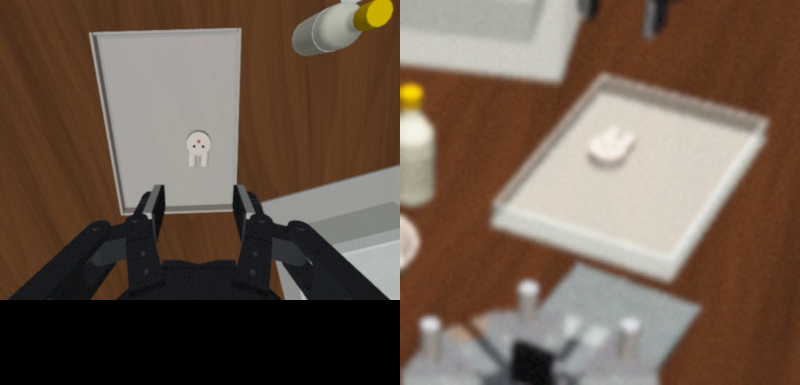

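Call:
move_arm:
  linear:
    - [-0.003,0.025,0.005]
    - [-0.0045,0.036,0.003]
    - [-0.0045,0.036,0.003]
    - [-0.0045,0.036,0]
    - [-0.0045,0.036,0]
    - [-0.0045,0.036,0]
    - [-0.0045,0.036,0]
    - [-0.0045,0.036,0]
    - [-0.0045,0.036,0]
    - [-0.0045,0.036,0]
    - [-0.0045,0.036,0]
    - [-0.0045,0.036,0]
    - [-0.004,0.03,0]
    - [-0.002,0.015,0]
    - [0,0,0]
    - [0,0,0]
  twist:
    - [0,1.0,-1]
    - [0,0,0]
    - [0,0,0]
    - [0,0,0]
    - [0,0,0]
    - [0,0,0]
    - [0,0,0]
    - [0,0,0]
    - [0,0,0]
    - [0,0,0]
    - [0,0,0]
    - [0,0,0]
    - [0,0,0]
    - [0,0,0]
    - [0,0,0]
    - [0,0,0]
  grip: 0.45
  force: 30

```text
time: 22.0
eef_pos: [0.4993, 0.215, 0.103]
tcp_rot: [0.781, 0.624, -0.016, -0.017]
contact_force: [0.5, -1.4, 0.4]
opening: 0.446
```

```bash
python3 look.py l17
```

```text
22.0 [0.49927063 0.21503178 0.10303336] [ 0.49301605 -1.40908579  0.43174384] 0.4462724318391926
[[0.222, 0.974, -0.046], [0.975, -0.222, 0.006], [-0.005, -0.046, -0.999]]
```

View pics/l17.png

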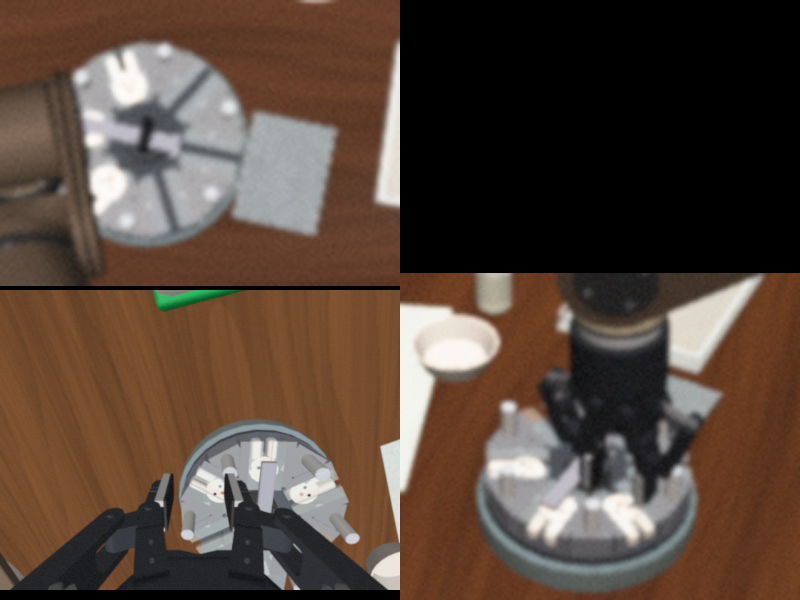

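Call:
move_arm:
  linear:
    - [0.01,-0.008,0.005]
    - [0.012,-0.008,0]
    - [0,0,0]
    - [0,0,0]
    - [0,0,0]
  twist:
    - [-0.3,-2.6,0]
    - [0,0,0]
    - [0,0,0]
    - [0,0,0]
    - [0,0,0]

```text
time: 22.57
eef_pos: [0.5249, 0.1915, 0.1082]
tcp_rot: [0.785, 0.619, -0.0, -0.0]
contact_force: [0.6, 0.2, -0.0]
opening: 0.45
```

Call:
move_arm:
  linear:
    - [0,0.003,-0.015]
    - [0,0.002,-0.02]
    - [0,0,-0.015]
    - [0,0,-0.008]
    - [0,0,0]
    - [0,0,0]
  twist:
    - [0,0,0]
    - [0,0,0]
    - [0,0,0]
    - [0,0,0]
    - [0,0,0]
    - [0,0,0]

```text
time: 23.07
eef_pos: [0.5263, 0.1955, 0.0491]
tcp_rot: [0.786, 0.618, 0.0, -0.001]
contact_force: [0.9, -0.6, -0.2]
opening: 0.454
```

```bash
python3 look.py l18
```

```text
23.0667 [0.52634437 0.19552017 0.04912111] [ 0.90698886 -0.60444975 -0.18448872] 0.45391297584554174
[[0.236, 0.972, -0.001], [0.972, -0.236, 0.002], [0.001, -0.001, -1.0]]
```

View pics/l18.png

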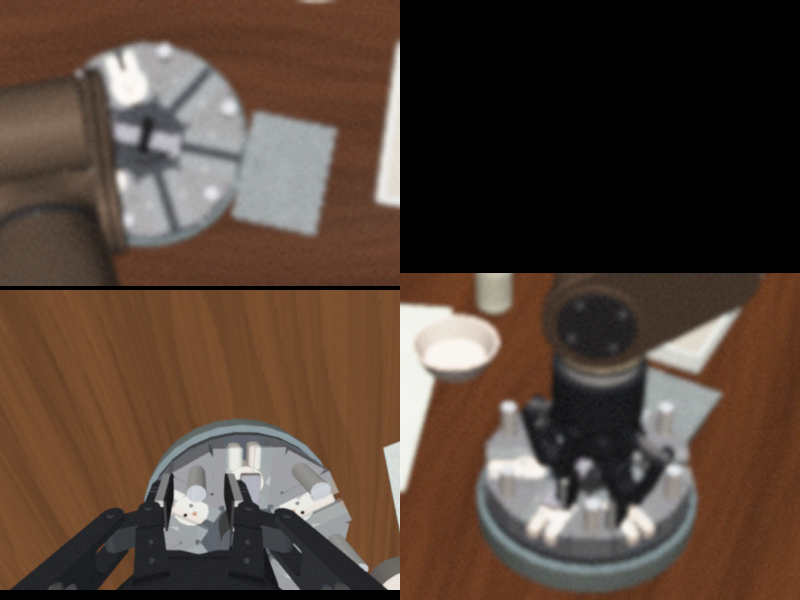

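Straddling the post; lower a bit and close.

Call:
move_arm:
  linear:
    - [0,0.001,-0.006]
    - [0,0,0]
  twist:
    - [0,0,0]
    - [0,0,0]

```text
time: 23.38
eef_pos: [0.5284, 0.1971, 0.0457]
tcp_rot: [0.786, 0.618, 0.003, 0.001]
contact_force: [-0.8, -0.4, -0.5]
opening: 0.455
```

Call:
move_arm:
  linear:
    - [0,0,0]
    - [0,0,0]
    - [0,0,0]
    - [0,0,0]
    - [0,0,0]
  twist:
    - [0,0,0]
    - [0,0,0]
    - [0,0,0]
    - [0,0,0]
    - [0,0,0]
  grip: 0

```text
time: 23.8
eef_pos: [0.5279, 0.1978, 0.0464]
tcp_rot: [0.786, 0.618, 0.003, -0.0]
contact_force: [-0.3, 0.7, -0.9]
opening: 0.151
```

Call:
move_arm:
  linear:
    - [0.0087,0.002,0]
    - [0.0088,0.001,0]
    - [0.0089,0.0001,0]
    - [0.0089,-0.0008,0]
    - [0.0087,-0.0017,0]
    - [0.0085,-0.0026,0]
    - [0.0082,-0.0035,0]
    - [0,0,0]
  twist:
    - [0,0,0]
    - [0,0,0]
    - [0,0,0]
    - [0,0,0]
    - [0,0,0]
    - [0,0,0]
    - [0,0,0]
    - [0,0,0]

```text
time: 24.47
eef_pos: [0.5842, 0.1996, 0.0463]
tcp_rot: [0.789, 0.615, -0.0, -0.011]
contact_force: [1.0, -3.0, -0.3]
opening: 0.149
```

Call:
move_arm:
  linear:
    - [0.0045,-0.005,0]
    - [0.0047,-0.0052,0]
    - [0.006,-0.0043,0]
    - [0.006,-0.0043,0]
    - [0.0053,-0.0053,0]
    - [0.0053,-0.0053,0]
    - [0,0,0]
  twist:
    - [0.5,0.5,0]
    - [0,0,0]
    - [0,0,0]
    - [0,0,0]
    - [0,0,0]
    - [0,0,0]
    - [0,0,0]

```text
time: 25.05
eef_pos: [0.62, 0.1734, 0.0464]
tcp_rot: [0.79, 0.613, 0.004, -0.02]
contact_force: [-1.0, 2.6, -0.7]
opening: 0.148
```

Call:
move_arm:
  linear:
    - [0.0023,-0.0075,0]
    - [0.0023,-0.0075,0]
    - [0.0031,-0.0067,0]
    - [0.0031,-0.0067,0]
    - [0.0019,-0.007,0]
    - [0.0019,-0.007,0]
    - [0,0,0]
  twist:
    - [-1,-0.5,0]
    - [-1,-0.5,0]
    - [0,0,0]
    - [0,0,0]
    - [0,0,0]
    - [0,0,0]
    - [0,0,0]

```text
time: 25.63
eef_pos: [0.636, 0.1329, 0.0465]
tcp_rot: [0.791, 0.612, 0.004, -0.003]
contact_force: [0.9, -1.0, -0.9]
opening: 0.151
```

Call:
move_arm:
  linear:
    - [0.001,-0.007,0]
    - [0,-0.007,0]
    - [-0.0005,-0.007,0]
    - [-0.001,-0.007,0]
    - [-0.0013,-0.006,0]
    - [0,0,0]
  twist:
    - [0,0,0]
    - [0,0,0]
    - [0,0,0]
    - [0,0,0]
    - [0,0,0]
    - [0,0,0]

```text
time: 26.13
eef_pos: [0.6331, 0.094, 0.0465]
tcp_rot: [0.791, 0.612, 0.003, -0.004]
contact_force: [-0.1, 0.3, -0.2]
opening: 0.15
```

Call:
move_arm:
  linear:
    - [0,0,0]
    - [0,0,0]
    - [0,0,0]
    - [0,0,0.03]
    - [0,0,0.03]
    - [-0.005,0.0,0.01]
    - [-0.03,0.02,0]
    - [-0.03,0.02,0]
    - [0,0,0]
    - [0,0,0]
  twist:
    - [0,0,0]
    - [0,0,0]
    - [0,0,0]
    - [0,0,0]
    - [0,0,0]
    - [0,0,0]
    - [0,0,0]
    - [0,0,0]
    - [0,0,0]
    - [0,0,0]
  grip: 0.4

```text
time: 26.97
eef_pos: [0.5658, 0.1325, 0.1175]
tcp_rot: [0.79, 0.613, 0.003, -0.0]
contact_force: [-0.0, -0.1, -0.2]
opening: 0.401
```

```bash
python3 look.py l19; python3 - <<'E'
E
```

```text
26.9667 [0.56584982 0.13245065 0.11745545] [-0.03942804 -0.11050823 -0.17591334] 0.4011702829047872
[[0.248, 0.969, 0.004], [0.969, -0.249, 0.004], [0.005, 0.003, -1.0]]
```

View pics/l19.png

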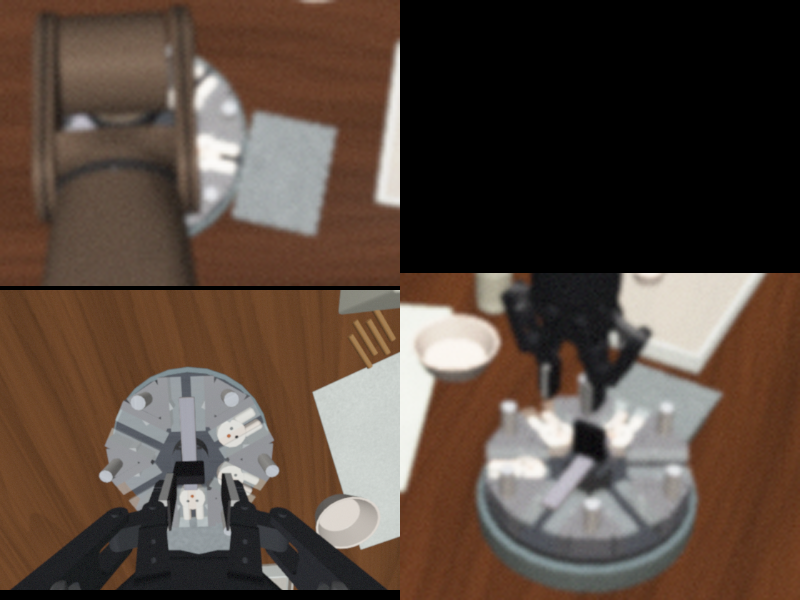

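Call:
move_arm:
  linear:
    - [-0.006,0.006,0]
    - [-0.006,0.005,0]
    - [0,0,0]
    - [0,0,0]
    - [0,0,-0.015]
    - [0,0,-0.015]
    - [0,0,-0.01]
    - [0,0,0]
    - [0,0,0]
  twist:
    - [0,0,0.9]
    - [0,0,0.8]
    - [0,0,0]
    - [0,0,0]
    - [0,0,0]
    - [0,0,0]
    - [0,0,0]
    - [0,0,0]
    - [0,0,0]
  grip: 0

```text
time: 27.87
eef_pos: [0.5574, 0.1417, 0.0756]
tcp_rot: [0.781, 0.624, 0.003, 0.0]
contact_force: [-0.8, -1.1, -0.4]
opening: -0.001
```

```bash
python3 look2.py l20
```

```text
27.8667 [0.5574 0.1417 0.0756] [-0.8 -1.1 -0.4] -0.001
tool z [ 0.005  0.004 -1.   ] yaw y -12.8 fix twist [-0.2  0.3]
```

View pics/l20.png

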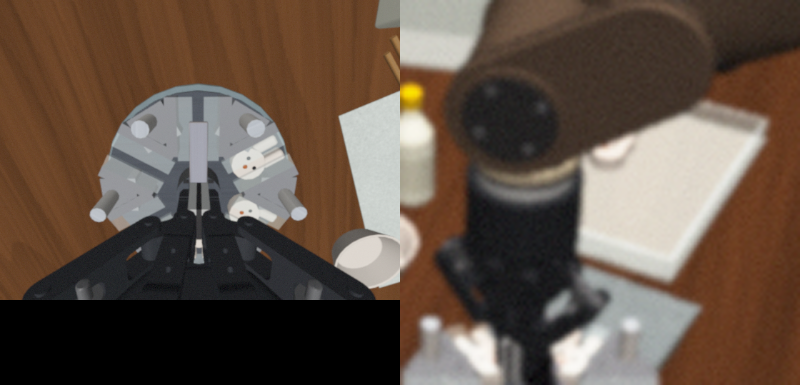

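Call:
move_arm:
  linear:
    - [0,0,-0.01]
    - [0,0,-0.008]
    - [0,0,0]
    - [-0.0016,-0.007,0]
    - [-0.0016,-0.007,0]
    - [-0.0016,-0.007,0]
    - [-0.0016,-0.007,0]
    - [-0.0016,-0.007,0]
    - [-0.0016,-0.007,0]
    - [0,0,0]
  twist:
    - [0,0,0]
    - [0,0,0]
    - [0,0,0]
    - [0,0,0]
    - [0,0,0]
    - [0,0,0]
    - [-0.2,0,0]
    - [-0.2,0,0]
    - [-0.2,0,0]
    - [0,0,0]

```text
time: 28.8
eef_pos: [0.5495, 0.0985, 0.0584]
tcp_rot: [0.782, 0.623, 0.005, 0.005]
contact_force: [1.3, 1.6, -1.6]
opening: -0.0
```

Call:
move_arm:
  linear:
    - [-0.0018,-0.007,0]
    - [-0.0018,-0.007,0]
    - [-0.0018,-0.007,0]
    - [-0.0018,-0.007,0]
    - [-0.0018,-0.007,0]
    - [-0.0018,-0.007,0]
    - [-0.0015,-0.006,0]
    - [-0.0015,-0.006,0]
    - [-0.0015,-0.006,0]
  twist:
    - [-0.3,0.1,0]
    - [-0.3,0.1,0]
    - [-0.3,0.1,0]
    - [-0.3,0.1,0]
    - [-0.3,0.1,0]
    - [-0.3,0.1,0]
    - [-0.4,0.2,0]
    - [-0.5,0.3,0]
    - [-0.5,0.3,0]

```text
time: 29.55
eef_pos: [0.5407, 0.0585, 0.0586]
tcp_rot: [0.788, 0.615, 0.005, 0.007]
contact_force: [7.2, 22.4, -6.4]
opening: 0.003
```

Call:
move_arm:
  linear:
    - [0.002,0.006,0]
    - [0.002,0.008,0]
    - [0.002,0.008,0]
    - [0.002,0.008,0]
    - [0.002,0.008,0]
    - [0.002,0.008,0]
    - [0.002,0.008,0]
    - [0.002,0.008,0]
    - [0.002,0.008,0]
    - [0.002,0.008,0]
    - [0.002,0.008,0]
    - [0,0,0]
    - [0,0,0.03]
    - [0,0,0.03]
    - [0,0,0.01]
    - [0,0,0]
  twist:
    - [0,0,0]
    - [0,0,0.6]
    - [0,0,0.6]
    - [0,0,0]
    - [0,0,0]
    - [0,0,0]
    - [0,0,0]
    - [0,0,0]
    - [0,0,0]
    - [0,0,0]
    - [0,0,0]
    - [0,0,0]
    - [0,0,0]
    - [0,0,0]
    - [0,0,0]
    - [0,0,0]

```text
time: 30.88
eef_pos: [0.5621, 0.1516, 0.1293]
tcp_rot: [0.781, 0.625, 0.0, 0.006]
contact_force: [-0.0, -0.8, -1.1]
opening: 0.001
```

```bash
python3 look.py l21; python3 face.py
```

```text
30.8833 [0.56214505 0.15159392 0.12934277] [-0.04978014 -0.77693729 -1.09016244] 0.0011028427213336288
[[0.219, 0.976, 0.008], [0.976, -0.219, -0.009], [-0.007, 0.01, -1.0]]
n 211 ex 0.1057451711104036 0.1605653246866866 ey -0.01793949218781177 0.01876658684326762 mean [0.13286715 0.00049175]
axis deg (press) -0.06777977573694742 z 0.05200855680861127
disc centre world [ 0.52439948 -0.00422889] [0.12274517 0.00041355]
```

View pics/l21.png

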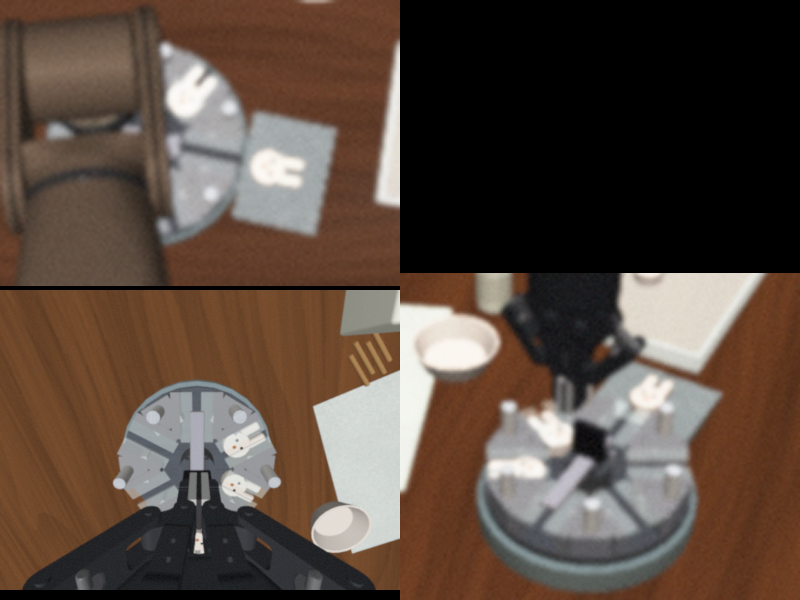

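Same place. Go pick it up.

Call:
move_arm:
  linear:
    - [-0.005,-0.0265,0]
    - [-0.005,-0.0265,0.002]
    - [-0.005,-0.0265,0.002]
    - [-0.005,-0.0265,0.002]
    - [-0.005,-0.0265,0.002]
    - [-0.004,-0.02,0]
    - [0,0,0]
    - [0,0,0]
  twist:
    - [0.4,0.4,0]
    - [0,0.4,0]
    - [0,0,0]
    - [0,0,0]
    - [0,0,0]
    - [0,0,0]
    - [0,0,0]
    - [0,0,0]
  grip: 0.65

```text
time: 31.75
eef_pos: [0.5196, -0.0062, 0.1181]
tcp_rot: [0.78, 0.625, -0.015, -0.012]
contact_force: [-0.4, 0.6, -0.2]
opening: 0.653
```

```bash
python3 look2.py l22
```

```text
31.75 [ 0.5196 -0.0062  0.1181] [-0.4  0.6 -0.2] 0.653
tool z [-0.038  0.    -0.999] yaw y -12.6 fix twist [-0.  -2.2]
```

Call:
move_arm:
  linear:
    - [0.001,0,0]
    - [0.001,0,-0.02]
    - [0,0,-0.03]
    - [0,0,-0.02]
    - [0,0,0]
    - [0,0,0]
  twist:
    - [0,-2.2,0]
    - [0,0,0]
    - [0,0,0]
    - [0,0,0]
    - [0,0,0]
    - [0,0,0]

```text
time: 32.35
eef_pos: [0.5237, 0.0012, 0.0461]
tcp_rot: [0.777, 0.63, 0.002, 0.001]
contact_force: [0.6, -0.0, -0.2]
opening: 0.649
```

```bash
python3 look2.py l23
```

```text
32.35 [0.5237 0.0012 0.0461] [ 0.6 -0.  -0.2] 0.649
tool z [ 0.005  0.001 -1.   ] yaw y -12.0 fix twist [-0.1  0.3]
```

View pics/l23.png

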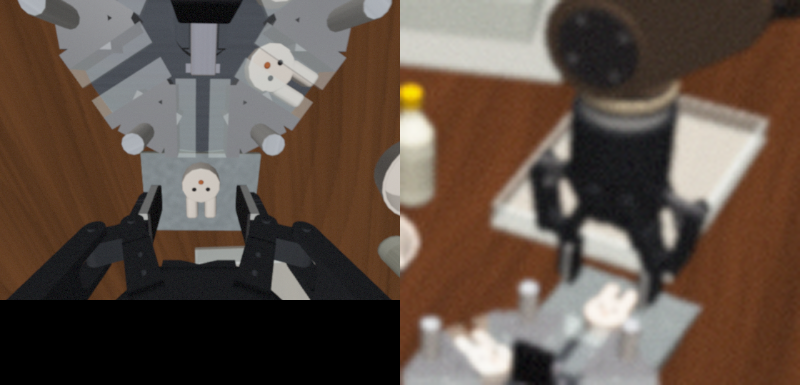

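Down 35 mm, y −6 mm.

Call:
move_arm:
  linear:
    - [0,-0.003,-0.012]
    - [0,-0.003,-0.012]
    - [0,-0.001,-0.007]
    - [0,0,0]
    - [0,0,0]
  twist:
    - [0,0,0]
    - [0,0,0]
    - [0,0,0]
    - [0,0,0]
    - [0,0,0]

```text
time: 32.87
eef_pos: [0.5277, -0.0071, 0.0172]
tcp_rot: [0.777, 0.63, 0.005, 0.005]
contact_force: [0.1, -0.6, 0.3]
opening: 0.65
```

Call:
move_arm:
  linear:
    - [-0.002,0.001,-0.006]
    - [0,0,0]
    - [0,0,0]
  twist:
    - [0,0,0]
    - [0,0,0]
    - [0,0,0]

```text
time: 33.12
eef_pos: [0.5259, -0.0064, 0.0109]
tcp_rot: [0.777, 0.63, 0.006, 0.005]
contact_force: [0.0, 0.5, 0.9]
opening: 0.653
```

Call:
move_arm:
  linear:
    - [0,0,0]
    - [0,0,0]
    - [0,0,0]
    - [0,0,0]
    - [0,0,0]
    - [0,0,0]
  twist:
    - [0,0,0]
    - [0,0,0]
    - [0,0,0]
    - [0,0,0]
    - [0,0,0]
    - [0,0,0]
  grip: 0
  force: 40

```text
time: 33.62
eef_pos: [0.5266, -0.0064, 0.0121]
tcp_rot: [0.777, 0.63, 0.006, 0.006]
contact_force: [-0.6, -0.3, -0.6]
opening: 0.374
```

Call:
move_arm:
  linear:
    - [0,0,0.01]
    - [0,0,0.02]
    - [0,0,0.025]
    - [0,0,0.015]
    - [0,0,0]
    - [-0.001,-0.02,0]
    - [-0.001,-0.03,0]
    - [-0.001,-0.03,0]
    - [-0.001,-0.03,0]
    - [-0.001,-0.03,0]
    - [-0.001,-0.03,0]
    - [-0.001,-0.03,0]
    - [-0.001,-0.025,0]
    - [0,-0.015,0]
    - [0,0,0]
    - [0,0,0]
  twist:
    - [0,0,0]
    - [0,0,0]
    - [0,0,0]
    - [0,0,0]
    - [0,0,0]
    - [0,0,0]
    - [0,0,0]
    - [0,0,0]
    - [0,0,0]
    - [0,0,0]
    - [0,0,0]
    - [0,0,0]
    - [0,0,0]
    - [0,0,0]
    - [0,0,0]
    - [0,0,0]

```text
time: 34.95
eef_pos: [0.513, -0.255, 0.0834]
tcp_rot: [0.776, 0.631, 0.006, 0.004]
contact_force: [0.4, -0.3, -0.7]
opening: 0.377
```

```bash
python3 look2.py l24
```

```text
34.95 [ 0.513  -0.255   0.0834] [ 0.4 -0.3 -0.7] 0.377
tool z [ 0.014  0.001 -1.   ] yaw y -11.8 fix twist [-0.1  0.8]
```

View pics/l24.png

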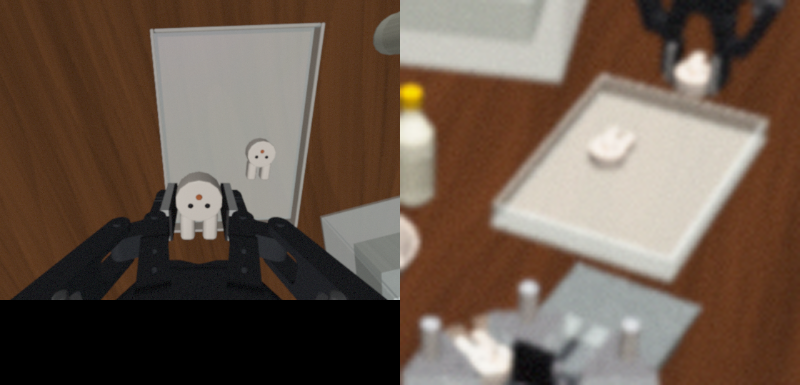

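Call:
move_arm:
  linear:
    - [0.004,-0.005,-0.02]
    - [0.003,-0.004,-0.025]
    - [0,0,-0.02]
    - [0,0,-0.01]
    - [0,0,0]
    - [0,0,0]
  twist:
    - [0,0,0]
    - [0,0,0]
    - [0,0,0]
    - [0,0,0]
    - [0,0,0]
    - [0,0,0]

```text
time: 35.55
eef_pos: [0.5221, -0.2563, 0.0074]
tcp_rot: [0.773, 0.635, 0.006, 0.005]
contact_force: [0.5, 0.0, 0.0]
opening: 0.378
```

```bash
python3 look2.py l25
```

```text
35.55 [ 0.5221 -0.2563  0.0074] [0.5 0.  0. ] 0.378
tool z [ 0.016  0.001 -1.   ] yaw y -11.2 fix twist [-0.1  0.9]
```

View pics/l25.png

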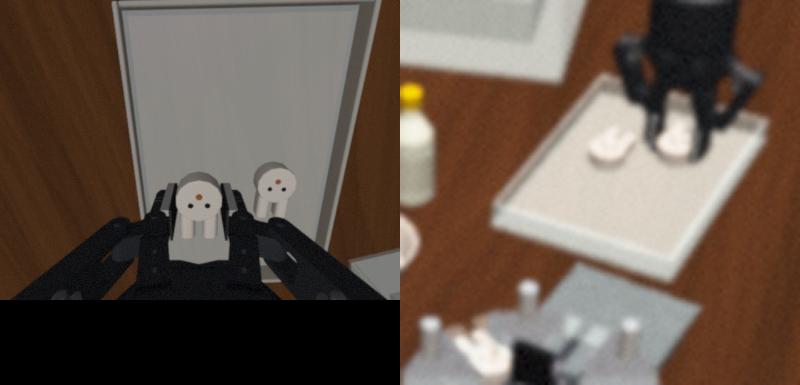

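Call:
move_arm:
  linear:
    - [-0.002,0,-0.012]
    - [0,0,-0.009]
    - [0,0,-0.005]
    - [0,0,0]
    - [0,0,0]
  twist:
    - [0,0,0]
    - [0,0,0]
    - [0,0,0]
    - [0,0,0]
    - [0,0,0]

```text
time: 36.07
eef_pos: [0.5227, -0.2582, -0.0164]
tcp_rot: [0.772, 0.635, 0.008, 0.009]
contact_force: [-0.0, 0.3, 0.6]
opening: 0.377
```

Call:
move_arm:
  linear:
    - [0,0,-0.004]
    - [0,0,0]
  twist:
    - [0,0,0]
    - [0,0,0]

```text
time: 36.23
eef_pos: [0.5228, -0.2585, -0.0206]
tcp_rot: [0.773, 0.635, 0.008, 0.009]
contact_force: [-0.0, 0.1, -1.2]
opening: 0.378
```

Call:
move_arm:
  linear:
    - [0,0,0]
    - [0,0,0]
    - [0,0,0]
    - [0,0,0]
    - [0,0,0.015]
    - [0,0,0.025]
    - [0,0,0.03]
    - [0,0,0.03]
    - [0,0,0.03]
    - [0,0,0]
  twist:
    - [0,0,0]
    - [0,0,0]
    - [0,0,0]
    - [0,0,0]
    - [0,0,0]
    - [0,0,0]
    - [0,0,0]
    - [0,0,0]
    - [0,0,0]
    - [0,0,0]
  grip: 0.5

```text
time: 37.07
eef_pos: [0.5206, -0.2571, 0.1133]
tcp_rot: [0.773, 0.635, 0.007, 0.007]
contact_force: [0.4, -0.9, 1.1]
opening: 0.497
```

```bash
python3 look2.py l26
```

```text
37.0667 [ 0.5206 -0.2571  0.1133] [ 0.4 -0.9  1.1] 0.497
tool z [ 0.019 -0.002 -1.   ] yaw y -11.2 fix twist [0.1 1.1]
```

View pics/l26.png

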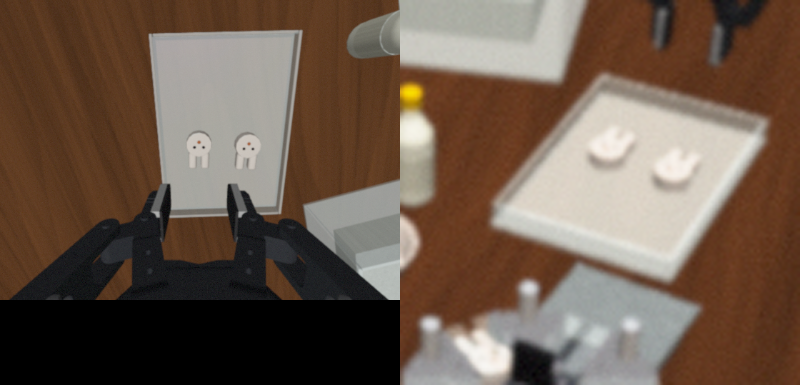

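Call:
move_arm:
  linear:
    - [0.006,0.025,0.01]
    - [0.0085,0.036,0.005]
    - [0.0085,0.036,0.003]
    - [0.0085,0.036,0.002]
    - [0.0085,0.036,0.002]
    - [0.0085,0.036,0.002]
    - [0.0085,0.036,0.002]
    - [0.0085,0.036,0.002]
    - [0.0085,0.036,0.002]
    - [0.0085,0.036,0.002]
    - [0.0085,0.036,0.002]
    - [0.006,0.028,0]
    - [0.003,0.012,0]
    - [0,0,0]
    - [0,0,0]
  twist:
    - [0,1.0,-1.2]
    - [0,0.2,0]
    - [0,0.2,0]
    - [0,0.2,0]
    - [0,0.2,0]
    - [0,0.2,0]
    - [0,0.2,0]
    - [0,0,0]
    - [0,0,0]
    - [0,0,0]
    - [0,0,0]
    - [0,0,0]
    - [0,0,0]
    - [0,0,0]
    - [0,0,0]
  grip: 0.45
  force: 30

```text
time: 38.42
eef_pos: [0.602, 0.1905, 0.1143]
tcp_rot: [0.781, 0.623, -0.026, -0.025]
contact_force: [-0.6, 0.3, 0.7]
opening: 0.446
```

```bash
python3 look2.py l27
```

```text
38.4167 [0.602  0.1905 0.1143] [-0.6  0.3  0.7] 0.446
tool z [-0.071  0.007 -0.997] yaw y -12.8 fix twist [-0.4 -4.1]
```

Call:
move_arm:
  linear:
    - [0.002,-0.006,0]
    - [0.002,-0.006,0]
    - [0,0,0]
    - [0,0,0]
    - [0,0,0]
  twist:
    - [-0.2,-2.1,0]
    - [-0.2,-2.0,0]
    - [0,0,0]
    - [0,0,0]
    - [0,0,0]

```text
time: 38.93
eef_pos: [0.6057, 0.1687, 0.1137]
tcp_rot: [0.785, 0.619, -0.0, 0.001]
contact_force: [0.8, -0.0, 1.0]
opening: 0.449
```

```bash
python3 look2.py l28
```

```text
38.9333 [0.6057 0.1687 0.1137] [ 0.8 -0.   1. ] 0.449
tool z [ 0.    -0.002 -1.   ] yaw y -13.5 fix twist [0.1 0. ]
```

Call:
move_arm:
  linear:
    - [0,0.005,-0.015]
    - [0,0.004,-0.02]
    - [0,0,-0.02]
    - [0,0,-0.01]
    - [0,0,0]
    - [0,0,0]
  twist:
    - [0,0,0]
    - [0,0,0]
    - [0,0,0]
    - [0,0,0]
    - [0,0,0]
    - [0,0,0]

```text
time: 39.53
eef_pos: [0.6066, 0.1801, 0.044]
tcp_rot: [0.785, 0.619, 0.0, 0.001]
contact_force: [-0.2, -0.7, 0.1]
opening: 0.449
```

```bash
python3 look.py l29
```

```text
39.5333 [0.60655163 0.18005817 0.04396134] [-0.21231483 -0.70313977  0.06379913] 0.4487676715472558
[[0.233, 0.973, 0.001], [0.973, -0.233, -0.001], [-0.0, 0.002, -1.0]]
```

View pics/l29.png

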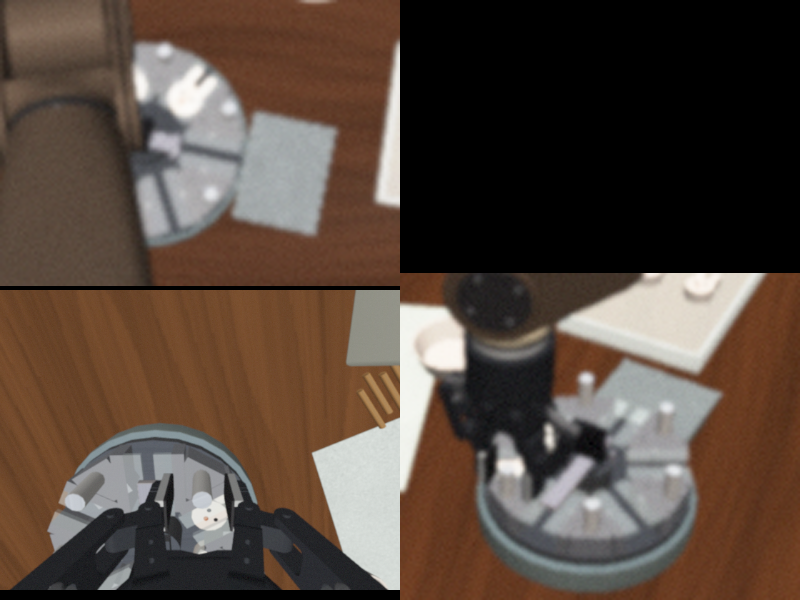

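Call:
move_arm:
  linear:
    - [0,0,0]
    - [0,0,0]
    - [0,0,0]
    - [0,0,0]
    - [0,0,0]
    - [0.0063,-0.0063,0]
    - [0.0056,-0.0069,0]
    - [0.0048,-0.0075,0]
    - [0.004,-0.0079,0]
    - [0.0031,-0.0083,0]
    - [0,0,0]
  twist:
    - [0,0,0]
    - [0,0,0]
    - [0,0,0]
    - [0,0,0]
    - [0,0,0]
    - [0,0,0]
    - [0,0,0]
    - [0,0,0]
    - [0,0,0]
    - [0,0,0]
    - [0,0,0]
  grip: 0

```text
time: 40.6
eef_pos: [0.6298, 0.149, 0.0481]
tcp_rot: [0.787, 0.617, 0.004, -0.006]
contact_force: [-1.3, 1.8, -1.7]
opening: 0.153
```

Call:
move_arm:
  linear:
    - [0.0028,-0.008,0]
    - [0.0021,-0.0083,0]
    - [0.0012,-0.0085,0]
    - [0.0004,-0.0085,0]
    - [-0.0005,-0.0085,0]
    - [-0.0012,-0.0083,0]
    - [0,0,0]
  twist:
    - [0,0,0]
    - [0,0,0]
    - [0,0,0]
    - [0,0,0]
    - [0,0,0]
    - [0,0,0]
    - [0,0,0]

```text
time: 41.18
eef_pos: [0.6332, 0.0943, 0.0481]
tcp_rot: [0.787, 0.617, 0.002, -0.007]
contact_force: [-1.3, 0.9, -0.8]
opening: 0.147
```

Call:
move_arm:
  linear:
    - [0,0,0]
    - [0,0,0]
    - [0,0,0]
    - [0,0,0.03]
    - [0,0,0.03]
    - [-0.005,0.0,0.01]
    - [-0.03,0.02,0]
    - [-0.03,0.02,0]
    - [0,0,0]
    - [0,0,0]
  twist:
    - [0,0,0]
    - [0,0,0]
    - [0,0,0]
    - [0,0,0]
    - [0,0,0]
    - [0,0,0]
    - [0,0,0]
    - [0,0,0]
    - [0,0,0]
    - [0,0,0]
  grip: 0.4

```text
time: 42.02
eef_pos: [0.5687, 0.1347, 0.1228]
tcp_rot: [0.786, 0.618, 0.006, -0.003]
contact_force: [0.5, 0.8, 1.0]
opening: 0.406
```

```bash
python3 look.py l30; python3 look2.py x
```

```text
42.0167 [0.56866732 0.13468954 0.12283004] [0.50475865 0.84406644 0.99107354] 0.40639423520238005
[[0.237, 0.972, 0.006], [0.971, -0.237, 0.013], [0.014, 0.002, -1.0]]
42.1667 [0.5696 0.1338 0.1223] [-0.5  0.1  0.6] 0.396
tool z [ 0.004  0.013 -1.   ] yaw y -13.8 fix twist [-0.7  0.3]
```

View pics/l30.png

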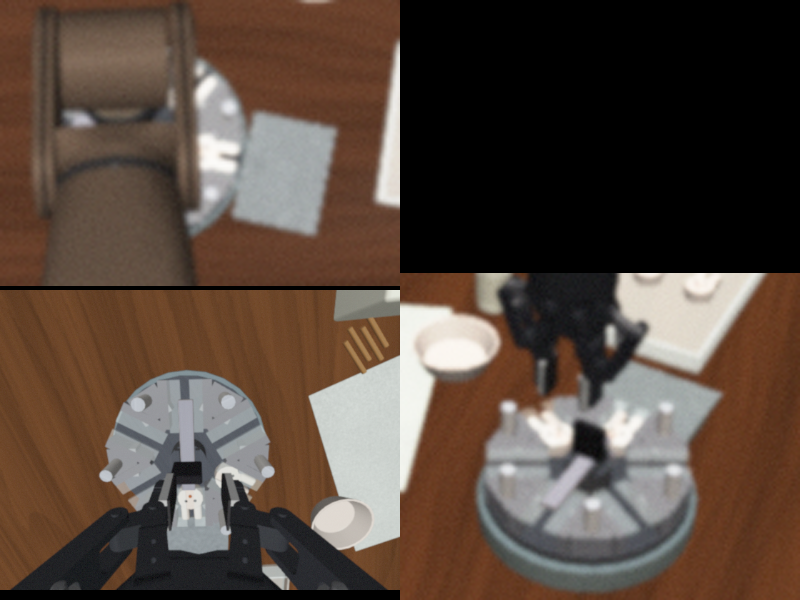

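Third face is at the ejector. Go behind the tab.

Call:
move_arm:
  linear:
    - [-0.007,0.005,0]
    - [-0.007,0.004,0]
    - [0,0,0]
    - [0,0,0]
    - [0,0,-0.015]
    - [0,0,-0.018]
    - [0,0,-0.012]
    - [0,0,0]
    - [0,0,0]
  twist:
    - [-0.7,0.3,0.5]
    - [0,0,0.5]
    - [0,0,0]
    - [0,0,0]
    - [0,0,0]
    - [0,0,0]
    - [0,0,0]
    - [0,0,0]
    - [0,0,0]
  grip: 0

```text
time: 43.02
eef_pos: [0.5571, 0.1421, 0.076]
tcp_rot: [0.782, 0.624, 0.0, 0.001]
contact_force: [-0.2, 0.7, 0.5]
opening: -0.003
```

Nearly identical to the previous pose; same push.

Call:
move_arm:
  linear:
    - [0,0,-0.01]
    - [0,0,-0.008]
    - [0,0,0]
    - [-0.0016,-0.007,0]
    - [-0.0016,-0.007,0]
    - [-0.0016,-0.007,0]
    - [-0.0016,-0.007,0]
    - [-0.0016,-0.007,0]
    - [-0.0016,-0.007,0]
    - [0,0,0]
  twist:
    - [0,0,0]
    - [0,0,0]
    - [0,0,0]
    - [0,0,0]
    - [0,0,0]
    - [0,0,0]
    - [-0.2,0,0]
    - [-0.2,0,0]
    - [-0.2,0,0]
    - [0,0,0]

```text
time: 43.85
eef_pos: [0.5486, 0.0989, 0.058]
tcp_rot: [0.782, 0.623, 0.001, 0.004]
contact_force: [1.3, 2.9, -2.6]
opening: 0.003
```

Call:
move_arm:
  linear:
    - [-0.0018,-0.007,0]
    - [-0.0018,-0.007,0]
    - [-0.0018,-0.007,0]
    - [-0.0018,-0.007,0]
    - [-0.0018,-0.007,0]
    - [-0.0018,-0.007,0]
    - [-0.0015,-0.006,0]
    - [-0.0015,-0.006,0]
    - [-0.0015,-0.006,0]
  twist:
    - [-0.3,0.1,0]
    - [-0.3,0.1,0]
    - [-0.3,0.1,0]
    - [-0.3,0.1,0]
    - [-0.3,0.1,0]
    - [-0.3,0.1,0]
    - [-0.4,0.2,0]
    - [-0.5,0.3,0]
    - [-0.5,0.3,0]

```text
time: 44.6
eef_pos: [0.5396, 0.0585, 0.0584]
tcp_rot: [0.789, 0.614, 0.0, 0.006]
contact_force: [7.6, 22.6, -7.2]
opening: 0.007
```

Call:
move_arm:
  linear:
    - [0.002,0.006,0]
    - [0.002,0.008,0]
    - [0.002,0.008,0]
    - [0.002,0.008,0]
    - [0.002,0.008,0]
    - [0.002,0.008,0]
    - [0.002,0.008,0]
    - [0.002,0.008,0]
    - [0.002,0.008,0]
    - [0.002,0.008,0]
    - [0.002,0.008,0]
    - [0,0,0]
    - [0,0,0.03]
    - [0,0,0.03]
    - [0,0,0.01]
    - [0,0,0]
  twist:
    - [0,0,0]
    - [0,0,0.6]
    - [0,0,0.6]
    - [0,0,0]
    - [0,0,0]
    - [0,0,0]
    - [0,0,0]
    - [0,0,0]
    - [0,0,0]
    - [0,0,0]
    - [0,0,0]
    - [0,0,0]
    - [0,0,0]
    - [0,0,0]
    - [0,0,0]
    - [0,0,0]

```text
time: 45.93
eef_pos: [0.5619, 0.1515, 0.13]
tcp_rot: [0.781, 0.624, -0.003, 0.007]
contact_force: [0.5, 0.3, -0.0]
opening: -0.001
```

```bash
python3 look.py l31; python3 face.py; python3 look2.py x
```

```text
45.9333 [0.5618539  0.15152655 0.12995315] [ 0.52041473  0.28839477 -0.03786388] -0.001280451952393553
[[0.22, 0.975, 0.003], [0.975, -0.22, -0.015], [-0.014, 0.006, -1.0]]
n 214 ex 0.1057451711104036 0.1605653246866866 ey -0.01732109449664287 0.01876658684326762 mean [0.13300172 0.00092721]
axis deg (press) 2.5957537568466336 z 0.052188925578095596
disc centre world [ 0.5247011  -0.00429692] [0.12274517 0.00072275]
46.1333 [0.5592 0.1512 0.1256] [-0.   0.4 -0.1] -0.001
tool z [-0.004 -0.015 -1.   ] yaw y -12.7 fix twist [ 0.9 -0.3]
```

View pics/l31.png

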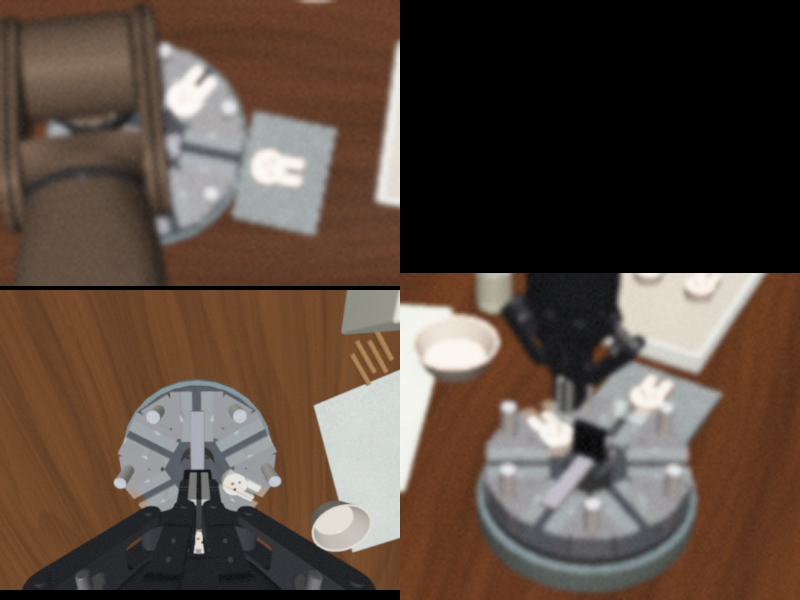

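Call:
move_arm:
  linear:
    - [-0.0045,-0.0265,0]
    - [-0.005,-0.0265,0.002]
    - [-0.005,-0.0265,0.002]
    - [-0.005,-0.0265,0.002]
    - [-0.005,-0.0265,0.002]
    - [-0.004,-0.02,0]
    - [0,0,0]
    - [0,0,0]
  twist:
    - [0.8,0,0]
    - [0,0,0]
    - [0,0,0]
    - [0,0,0]
    - [0,0,0]
    - [0,0,0]
    - [0,0,0]
    - [0,0,0]
  grip: 0.65

```text
time: 46.9
eef_pos: [0.5228, -0.006, 0.123]
tcp_rot: [0.78, 0.625, -0.008, -0.007]
contact_force: [-0.5, 0.6, 0.1]
opening: 0.653
```

```bash
python3 look2.py x
```

```text
46.9 [ 0.5228 -0.006   0.123 ] [-0.5  0.6  0.1] 0.653
tool z [-0.022  0.001 -1.   ] yaw y -12.6 fix twist [-0.1 -1.2]
```

Call:
move_arm:
  linear:
    - [0,0,0]
    - [0.0,0,-0.025]
    - [0,-0.001,-0.03]
    - [0,-0.001,-0.02]
    - [0,0,0]
    - [0,0,0]
  twist:
    - [0,-1.2,0]
    - [0,0,0]
    - [0,0,0]
    - [0,0,0]
    - [0,0,0]
    - [0,0,0]

```text
time: 47.5
eef_pos: [0.5251, -0.0012, 0.0473]
tcp_rot: [0.777, 0.629, 0.004, 0.002]
contact_force: [0.3, -0.2, 0.7]
opening: 0.653
```

Call:
move_arm:
  linear:
    - [0,-0.002,-0.012]
    - [-0.001,-0.002,-0.012]
    - [-0.001,0,-0.008]
    - [0,0,0]
    - [0,0,0]
  twist:
    - [0,0,0]
    - [0,0,0]
    - [0,0,0]
    - [0,0,0]
    - [0,0,0]

```text
time: 47.92
eef_pos: [0.5256, -0.0045, 0.0159]
tcp_rot: [0.776, 0.63, 0.006, 0.005]
contact_force: [-0.3, -0.4, 0.7]
opening: 0.649
```

```bash
python3 look2.py l32
```

```text
47.9167 [ 0.5256 -0.0045  0.0159] [-0.3 -0.4  0.7] 0.649
tool z [ 0.016  0.001 -1.   ] yaw y -11.9 fix twist [-0.   0.9]
```

View pics/l32.png

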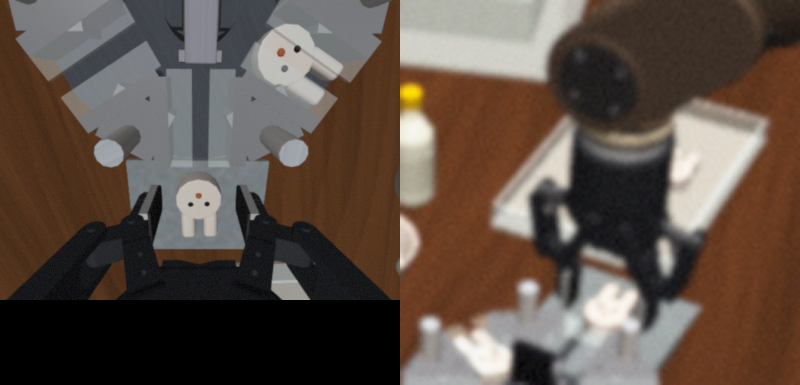

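Call:
move_arm:
  linear:
    - [-0.001,-0.001,-0.005]
    - [0,0,0]
    - [0,0,0]
  twist:
    - [0,0,0]
    - [0,0,0]
    - [0,0,0]

```text
time: 48.27
eef_pos: [0.5259, -0.0059, 0.0122]
tcp_rot: [0.776, 0.63, 0.007, 0.006]
contact_force: [0.3, 0.1, -0.9]
opening: 0.654
```

Call:
move_arm:
  linear:
    - [0,0,0]
    - [0,0,0]
    - [0,0,0]
    - [0,0,0]
    - [0,0,0]
    - [0,0,0]
  twist:
    - [0,0,0]
    - [0,0,0]
    - [0,0,0]
    - [0,0,0]
    - [0,0,0]
    - [0,0,0]
  grip: 0
  force: 40

```text
time: 48.77
eef_pos: [0.5266, -0.0061, 0.0132]
tcp_rot: [0.776, 0.63, 0.008, 0.007]
contact_force: [0.2, 0.4, -0.6]
opening: 0.377
```

Call:
move_arm:
  linear:
    - [0,0,0.01]
    - [0,0,0.02]
    - [0,0,0.025]
    - [0,0,0.015]
    - [0,0,0]
    - [0.008,-0.02,0]
    - [0.0105,-0.027,0]
    - [0.0105,-0.027,0]
    - [0.0105,-0.027,0]
    - [0.0105,-0.027,0]
    - [0.0105,-0.027,0]
    - [0.008,-0.02,0]
    - [0.003,-0.008,0]
    - [0,0,0]
    - [0,0,0]
  twist:
    - [0,0,0]
    - [0,0,0]
    - [0,0,0]
    - [0,0,0]
    - [0,0,0]
    - [0,0,0]
    - [0,0,0]
    - [0,0,0]
    - [0,0,0]
    - [0,0,0]
    - [0,0,0]
    - [0,0,0]
    - [0,0,0]
    - [0,0,0]
    - [0,0,0]

```text
time: 50.02
eef_pos: [0.5954, -0.1945, 0.0833]
tcp_rot: [0.775, 0.631, 0.006, 0.003]
contact_force: [0.8, -0.2, -0.8]
opening: 0.378
```

```bash
python3 look2.py l33
```

```text
50.0167 [ 0.5954 -0.1945  0.0833] [ 0.8 -0.2 -0.8] 0.378
tool z [ 0.014  0.003 -1.   ] yaw y -11.7 fix twist [-0.2  0.8]
```

View pics/l33.png

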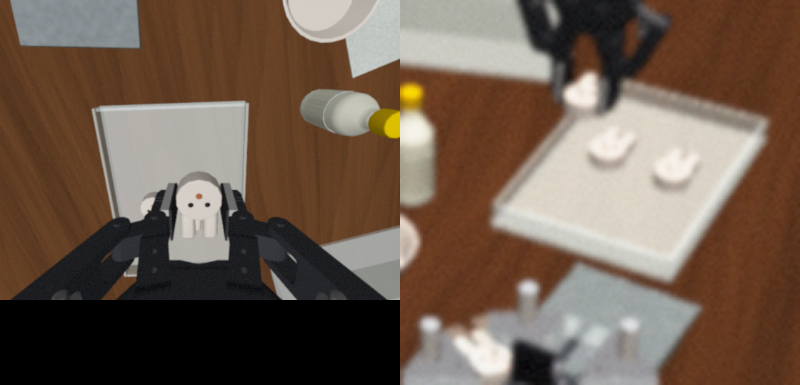

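Call:
move_arm:
  linear:
    - [0,-0.001,-0.02]
    - [0,-0.001,-0.025]
    - [0,0,-0.02]
    - [0,0,-0.01]
    - [0,0,0]
    - [0,0,0]
  twist:
    - [0,0,0]
    - [0,0,0]
    - [0,0,0]
    - [0,0,0]
    - [0,0,0]
    - [0,0,0]

```text
time: 50.62
eef_pos: [0.5947, -0.1877, 0.0083]
tcp_rot: [0.772, 0.635, 0.007, 0.004]
contact_force: [0.3, 0.0, -0.3]
opening: 0.376
```

```bash
python3 look2.py l34
```

```text
50.6167 [ 0.5947 -0.1877  0.0083] [ 0.3  0.  -0.3] 0.376
tool z [ 0.016  0.003 -1.   ] yaw y -11.1 fix twist [-0.2  0.9]
```

View pics/l34.png

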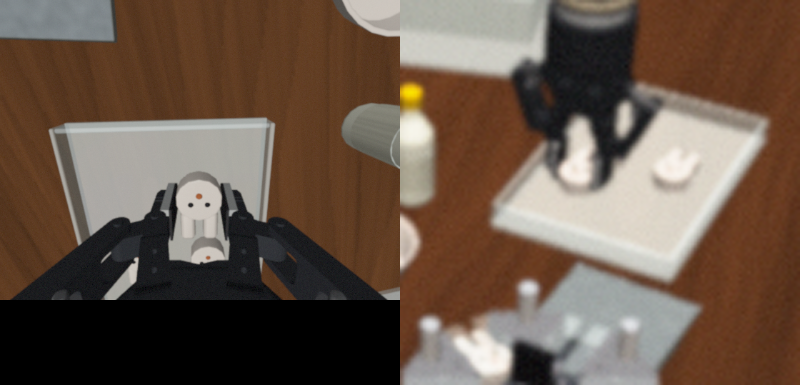

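Call:
move_arm:
  linear:
    - [0,0,-0.012]
    - [0,0,-0.009]
    - [0,0,-0.006]
    - [0,0,0]
    - [0,0,0]
  twist:
    - [0,0,0]
    - [0,0,0]
    - [0,0,0]
    - [0,0,0]
    - [0,0,0]

```text
time: 51.13
eef_pos: [0.5982, -0.1895, -0.0162]
tcp_rot: [0.772, 0.635, 0.009, 0.008]
contact_force: [0.5, 0.3, -0.0]
opening: 0.382
```

Call:
move_arm:
  linear:
    - [0,0,-0.004]
    - [0,0,0]
  twist:
    - [0,0,0]
    - [0,0,0]

```text
time: 51.3
eef_pos: [0.5982, -0.1897, -0.0206]
tcp_rot: [0.772, 0.635, 0.009, 0.008]
contact_force: [-0.8, 0.3, 0.3]
opening: 0.375
```

Call:
move_arm:
  linear:
    - [0,0,0]
    - [0,0,0]
    - [0,0,0]
    - [0,0,0]
    - [0,0,0.015]
    - [0,0,0.025]
    - [0,0,0.03]
    - [0,0,0.03]
    - [0,0,0.03]
    - [0,0,0]
  twist:
    - [0,0,0]
    - [0,0,0]
    - [0,0,0]
    - [0,0,0]
    - [0,0,0]
    - [0,0,0]
    - [0,0,0]
    - [0,0,0]
    - [0,0,0]
    - [0,0,0]
  grip: 0.5

```text
time: 52.13
eef_pos: [0.5965, -0.1889, 0.1189]
tcp_rot: [0.772, 0.635, 0.009, 0.007]
contact_force: [0.4, -1.2, 0.7]
opening: 0.5
```

```bash
python3 look2.py l35
```

```text
52.1333 [ 0.5965 -0.1889  0.1189] [ 0.4 -1.2  0.7] 0.5
tool z [ 0.023 -0.    -1.   ] yaw y -11.2 fix twist [0.  1.3]
```

View pics/l35.png

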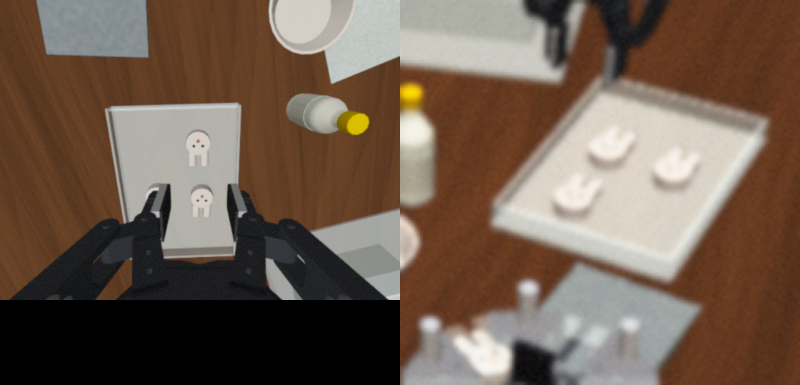

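Call:
move_arm:
  linear:
    - [0.002,0.025,0.005]
    - [0.002,0.036,0.003]
    - [0.002,0.036,0.003]
    - [0.002,0.036,0.002]
    - [0.002,0.036,0.002]
    - [0.002,0.036,0.002]
    - [0.002,0.036,0.002]
    - [0.002,0.036,0.002]
    - [0.002,0.036,0.002]
    - [0.002,0.03,0.002]
    - [0.001,0.012,0]
    - [0,0,0]
    - [0,0,0]
  twist:
    - [0,0,-1.2]
    - [0,0,0]
    - [0,0,0]
    - [0,0,0]
    - [0,0,0]
    - [0,0,0]
    - [0,0,0]
    - [0,0,0]
    - [0,0,0]
    - [0,0,0]
    - [0,0,0]
    - [0,0,0]
    - [0,0,0]
  grip: 0.45
  force: 30

```text
time: 53.32
eef_pos: [0.5991, 0.182, 0.1221]
tcp_rot: [0.781, 0.624, -0.005, -0.007]
contact_force: [-0.4, 0.7, 0.2]
opening: 0.447
```

```bash
python3 look2.py x
```

```text
53.3167 [0.5991 0.182  0.1221] [-0.4  0.7  0.2] 0.447
tool z [-0.016  0.004 -1.   ] yaw y -12.7 fix twist [-0.2 -0.9]
```

Call:
move_arm:
  linear:
    - [0.004,-0.003,0]
    - [0.003,-0.003,-0.015]
    - [0,0,-0.02]
    - [0,0,-0.02]
    - [0,0,-0.013]
    - [0,0,0]
    - [0,0,0]
  twist:
    - [-0.2,-0.9,0]
    - [0,0,0]
    - [0,0,0]
    - [0,0,0]
    - [0,0,0]
    - [0,0,0]
    - [0,0,0]

```text
time: 54.0
eef_pos: [0.6101, 0.1626, 0.0535]
tcp_rot: [0.786, 0.618, 0.002, 0.003]
contact_force: [0.6, 0.9, -0.3]
opening: 0.448
```

```bash
python3 look.py l36
```

```text
54.0 [0.61008151 0.1625737  0.05348034] [ 0.55976039  0.85144186 -0.31040449] 0.44810400317981386
[[0.235, 0.972, 0.008], [0.972, -0.235, -0.003], [-0.001, 0.008, -1.0]]
```

View pics/l36.png

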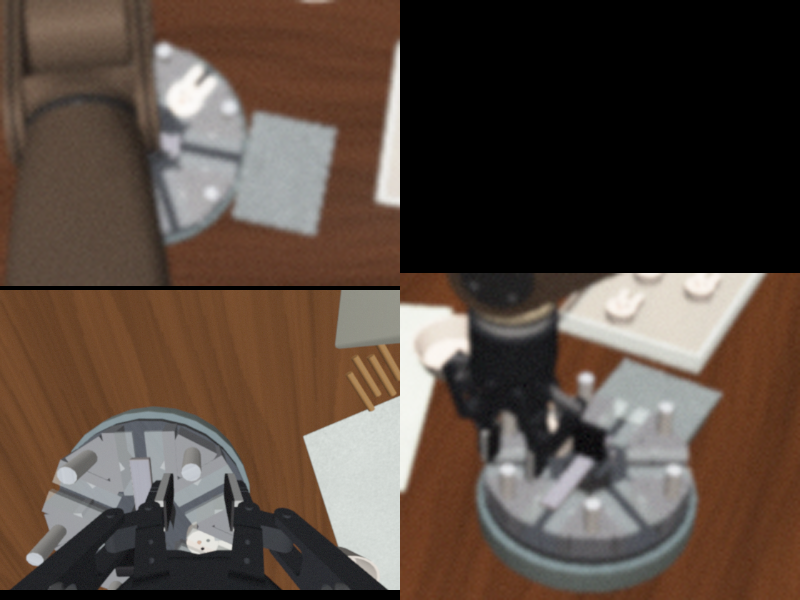

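Call:
move_arm:
  linear:
    - [-0.001,0.006,0]
    - [-0.001,0.006,-0.003]
    - [0,0.002,-0.004]
    - [0,0,0]
    - [0,0,0]
  twist:
    - [0,0,0]
    - [0,0,0]
    - [0,0,0]
    - [0,0,0]
    - [0,0,0]

```text
time: 54.57
eef_pos: [0.6113, 0.1802, 0.0518]
tcp_rot: [0.785, 0.619, 0.007, 0.006]
contact_force: [-0.2, -0.6, 0.1]
opening: 0.449
```

Call:
move_arm:
  linear:
    - [-0.002,-0.002,-0.006]
    - [0,0,0]
    - [0,0,0]
  twist:
    - [0,0.5,0]
    - [0,0,0]
    - [0,0,0]

```text
time: 54.82
eef_pos: [0.6091, 0.1786, 0.0454]
tcp_rot: [0.785, 0.62, 0.003, 0.003]
contact_force: [-0.2, 0.1, 0.6]
opening: 0.448
```

Call:
move_arm:
  linear:
    - [0,0,0]
    - [0,0,0]
    - [0,0,0]
    - [0,0,0]
    - [0,0,0]
    - [0.0063,-0.0063,0]
    - [0.0056,-0.0069,0]
    - [0.0048,-0.0075,0]
    - [0.004,-0.0079,0]
    - [0.0031,-0.0083,0]
    - [0,0,0]
  twist:
    - [0,0,0]
    - [0,0,0]
    - [0,0,0]
    - [0,0,0]
    - [0,0,0]
    - [0,0,0]
    - [0,0,0]
    - [0,0,0]
    - [0,0,0]
    - [0,0,0]
    - [0,0,0]
  grip: 0

```text
time: 55.73
eef_pos: [0.6292, 0.1462, 0.045]
tcp_rot: [0.786, 0.618, 0.002, -0.006]
contact_force: [-1.1, 0.2, 1.2]
opening: 0.15
```

Call:
move_arm:
  linear:
    - [0.0028,-0.008,0]
    - [0.0021,-0.0083,0]
    - [0.0012,-0.0085,0]
    - [0.0004,-0.0085,0]
    - [-0.0005,-0.0085,0]
    - [-0.0012,-0.0075,0]
    - [0,0,0]
  twist:
    - [0,0,0]
    - [0,0,0]
    - [0,0,0]
    - [0,0,0]
    - [0,0,0]
    - [0,0,0]
    - [0,0,0]

```text
time: 56.32
eef_pos: [0.6328, 0.0934, 0.045]
tcp_rot: [0.787, 0.617, 0.001, -0.007]
contact_force: [-3.2, 0.3, 1.7]
opening: 0.15
```

Call:
move_arm:
  linear:
    - [0,0,0]
    - [0,0,0]
    - [0,0,0]
    - [0,0,0.03]
    - [0,0,0.03]
    - [-0.005,0.0,0.01]
    - [-0.03,0.02,0]
    - [-0.03,0.02,0]
    - [0,0,0]
    - [0,0,0]
  twist:
    - [0,0,0]
    - [0,0,0]
    - [0,0,0]
    - [0,0,0]
    - [0,0,0]
    - [0,0,0]
    - [0,0,0]
    - [0,0,0]
    - [0,0,0]
    - [0,0,0]
  grip: 0.4

```text
time: 57.15
eef_pos: [0.5664, 0.1337, 0.1156]
tcp_rot: [0.786, 0.618, 0.003, -0.005]
contact_force: [-0.4, -0.1, 0.7]
opening: 0.398
```

```bash
python3 look.py l37; python3 look2.py x
```

```text
57.15 [0.56643963 0.13372696 0.11561138] [-0.37990415 -0.14022223  0.68061   ] 0.3979505700257662
[[0.237, 0.972, -0.001], [0.972, -0.237, 0.012], [0.011, -0.004, -1.0]]
57.3 [0.5674 0.1328 0.1153] [-0.   0.1  0.6] 0.406
tool z [-0.002  0.012 -1.   ] yaw y -13.8 fix twist [-0.7 -0.1]
```

View pics/l37.png

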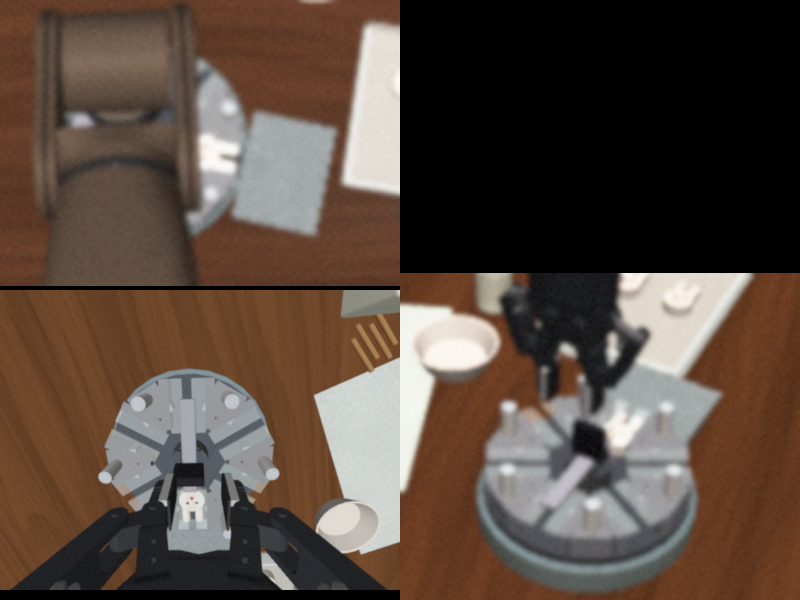

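The tray has been knocked closer to the press; I'll remeasure it after ejecting.

Call:
move_arm:
  linear:
    - [-0.006,0.005,0]
    - [-0.006,0.005,0]
    - [0,0,0]
    - [0,0,0]
    - [0,0,-0.013]
    - [0,0,-0.015]
    - [0,0,-0.01]
    - [0,0,0]
    - [0,0,0]
  twist:
    - [-0.7,0,0.5]
    - [0,0,0.5]
    - [0,0,0]
    - [0,0,0]
    - [0,0,0]
    - [0,0,0]
    - [0,0,0]
    - [0,0,0]
    - [0,0,0]
  grip: 0

```text
time: 58.15
eef_pos: [0.5562, 0.142, 0.0729]
tcp_rot: [0.782, 0.623, -0.002, 0.0]
contact_force: [0.0, -0.6, 0.4]
opening: 0.003
```

Call:
move_arm:
  linear:
    - [0,0,-0.009]
    - [0,0,-0.007]
    - [0,0,0]
    - [-0.0015,-0.007,0]
    - [-0.0015,-0.007,0]
    - [-0.0015,-0.007,0]
    - [-0.0015,-0.007,0]
    - [-0.0015,-0.007,0]
    - [-0.0015,-0.007,0]
    - [0,0,0]
  twist:
    - [0,0,0]
    - [0,0,0]
    - [0,0,0]
    - [0,0,0]
    - [0,0,0]
    - [0,0,0]
    - [-0.2,0,0]
    - [-0.2,0,0]
    - [-0.2,0,0]
    - [0,0,0]

```text
time: 58.98
eef_pos: [0.547, 0.0987, 0.0553]
tcp_rot: [0.783, 0.622, -0.002, 0.003]
contact_force: [0.8, 2.9, -1.7]
opening: -0.003
```

Call:
move_arm:
  linear:
    - [-0.0018,-0.007,0]
    - [-0.0018,-0.007,0]
    - [-0.0018,-0.007,0]
    - [-0.0018,-0.007,0]
    - [-0.0018,-0.007,0]
    - [-0.0018,-0.007,0]
    - [-0.0015,-0.006,0]
    - [-0.0015,-0.006,0]
    - [-0.0015,-0.006,0]
  twist:
    - [-0.3,0.1,0]
    - [-0.3,0.1,0]
    - [-0.3,0.1,0]
    - [-0.3,0.1,0]
    - [-0.3,0.1,0]
    - [-0.3,0.1,0]
    - [-0.4,0.2,0]
    - [-0.5,0.3,0]
    - [-0.5,0.3,0]

```text
time: 59.73
eef_pos: [0.5382, 0.0587, 0.0555]
tcp_rot: [0.789, 0.614, -0.002, 0.005]
contact_force: [7.6, 22.4, -6.3]
opening: -0.003
```

Call:
move_arm:
  linear:
    - [0.002,0.006,0]
    - [0.002,0.008,0]
    - [0.002,0.008,0]
    - [0.002,0.008,0]
    - [0.002,0.008,0]
    - [0.002,0.008,0]
    - [0.002,0.008,0]
    - [0.002,0.008,0]
    - [0.002,0.008,0]
    - [0.002,0.008,0]
    - [0.002,0.008,0]
    - [0,0,0]
    - [0,0,0.03]
    - [0,0,0.03]
    - [0,0,0.01]
    - [0,0,0]
  twist:
    - [0,0,0]
    - [0,0,0.6]
    - [0,0,0.6]
    - [0,0,0]
    - [0,0,0]
    - [0,0,0]
    - [0,0,0]
    - [0,0,0]
    - [0,0,0]
    - [0,0,0]
    - [0,0,0]
    - [0,0,0]
    - [0,0,0]
    - [0,0,0]
    - [0,0,0]
    - [0,0,0]

```text
time: 61.07
eef_pos: [0.561, 0.1516, 0.1273]
tcp_rot: [0.781, 0.624, -0.005, 0.006]
contact_force: [0.1, -0.4, 0.5]
opening: 0.003
```

```bash
python3 face.py; python3 look2.py x; python3 -c "
from h import *
c=cam('top');cv2.imwrite('pics/t38.png',cv2.resize(c['img'][180:300,240:440],(800,480),interpolation=cv2.INTER_CUBIC))"
```

```text
n 215 ex 0.1057451711104036 0.1605653246866866 ey -0.01793949218781177 0.01876658684326762 mean [0.13327875 0.00074985]
axis deg (press) 0.6133809660809704 z 0.05210781883602217
disc centre world [ 0.52439948 -0.00422889] [0.12274517 0.00041355]
61.1167 [0.5609 0.1515 0.1266] [0.4 0.1 0.5] 0.001
tool z [-0.002 -0.016 -1.   ] yaw y -12.8 fix twist [ 0.9 -0.1]
```

View pics/t38.png

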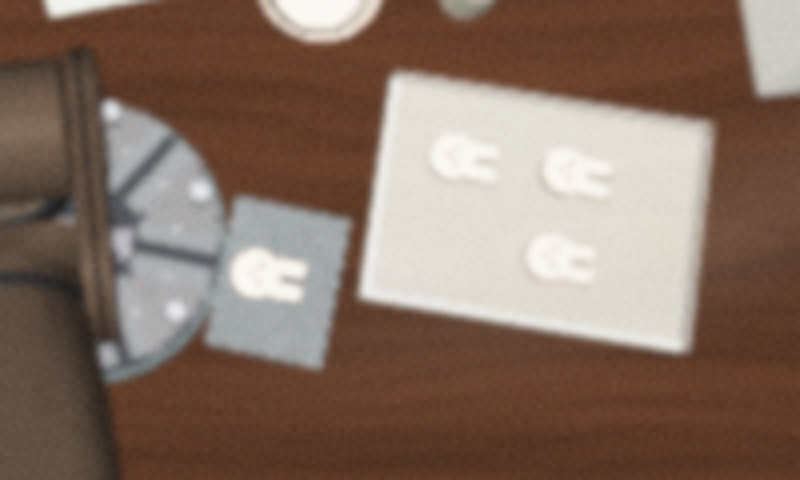

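```bash
python3 - <<'E'
from h import *
c=cam('top')
f=lambda u,v,z: ray(c,240+(u+.5)/4-.5,180+(v+.5)/4-.5,z)
T=np.array([f(u,v,.025) for u,v in [(392,72),(713,120),(688,352),(360,298)]]); print(T.mean(0),np.linalg.norm(np.roll(T,-1,0)-T,axis=1))
ce=T.mean(0)[:2]; d=(T[1]-T[0]+T[2]-T[3])[:2]; d/=np.linalg.norm(d); n=np.array([-d[1],d[0]]); print('d',d,'n',n)
for u,v in [(452,158),(565,172),(548,258),(437,240)]: 
    p=f(u,v,.02); print(p, (p[:2]-ce)@n,(p[:2]-ce)@d)
for a,b in [(-.033,-.065)]: print('target',ce+a*n+b*d)
E
```

```text
[ 0.57384521 -0.21788531  0.025     ] [0.24132005 0.1741394  0.24083413 0.17114657]
d [-0.15964251 -0.98717489] n [ 0.98717489 -0.15964251]
[ 0.61298215 -0.15665234  0.02      ] 0.02885962394202039 -0.06669556358816166
[ 0.60223719 -0.24040263  0.02      ] 0.031622573505579114 0.017695968146796127
[ 0.53814728 -0.22467023  0.02      ] -0.034156938313584864 0.012396817330279678
[ 0.55169335 -0.14328462  0.02      ] -0.03377720268405523 -0.07010754851304381
target [ 0.5516452  -0.14845073]
```

Call:
move_arm:
  linear:
    - [-0.0045,-0.0265,0]
    - [-0.005,-0.0265,0.002]
    - [-0.005,-0.0265,0.002]
    - [-0.005,-0.0265,0.002]
    - [-0.005,-0.0265,0.002]
    - [-0.004,-0.02,0]
    - [0,0,0]
    - [0,0,0]
  twist:
    - [0.8,0,0]
    - [0,0,0]
    - [0,0,0]
    - [0,0,0]
    - [0,0,0]
    - [0,0,0]
    - [0,0,0]
    - [0,0,0]
  grip: 0.65

```text
time: 61.98
eef_pos: [0.5202, -0.006, 0.1179]
tcp_rot: [0.781, 0.625, -0.012, -0.01]
contact_force: [-0.1, -0.2, -1.1]
opening: 0.653
```

```bash
python3 look2.py x
```

```text
61.9833 [ 0.5202 -0.006   0.1179] [-0.1 -0.2 -1.1] 0.653
tool z [-0.03  0.   -1.  ] yaw y -12.7 fix twist [-0.  -1.7]
```

Call:
move_arm:
  linear:
    - [0,0,0]
    - [0.0,0,-0.022]
    - [0,-0.001,-0.028]
    - [0,-0.001,-0.018]
    - [0,0,0]
    - [0,0,0]
  twist:
    - [0,-1.7,0]
    - [0,0,0]
    - [0,0,0]
    - [0,0,0]
    - [0,0,0]
    - [0,0,0]

```text
time: 62.58
eef_pos: [0.5223, -0.0007, 0.0481]
tcp_rot: [0.778, 0.629, 0.002, 0.001]
contact_force: [-0.3, -0.1, 0.6]
opening: 0.648
```

Call:
move_arm:
  linear:
    - [0,-0.002,-0.012]
    - [-0.001,-0.002,-0.012]
    - [0,0,-0.009]
    - [0,0,0]
    - [0,0,0]
  twist:
    - [0,0,0]
    - [0,0,0]
    - [0,0,0]
    - [0,0,0]
    - [0,0,0]

```text
time: 63.0
eef_pos: [0.5237, -0.0035, 0.0148]
tcp_rot: [0.777, 0.63, 0.004, 0.002]
contact_force: [-0.5, 0.1, 0.3]
opening: 0.646
```

Call:
move_arm:
  linear:
    - [0,-0.002,-0.004]
    - [0,0,0]
    - [0,0,0]
  twist:
    - [0,0,0]
    - [0,0,0]
    - [0,0,0]

```text
time: 63.25
eef_pos: [0.5245, -0.0061, 0.0112]
tcp_rot: [0.777, 0.63, 0.004, 0.003]
contact_force: [-0.3, 0.3, 0.1]
opening: 0.649
```

Call:
move_arm:
  linear:
    - [0,0,0]
    - [0,0,0]
    - [0,0,0]
    - [0,0,0]
    - [0,0,0]
    - [0,0,0]
  twist:
    - [0,0,0]
    - [0,0,0]
    - [0,0,0]
    - [0,0,0]
    - [0,0,0]
    - [0,0,0]
  grip: 0
  force: 40

```text
time: 63.75
eef_pos: [0.5257, -0.0065, 0.0129]
tcp_rot: [0.777, 0.63, 0.005, 0.004]
contact_force: [-0.6, 0.1, -0.4]
opening: 0.374
```

```bash
python3 look2.py l39
```

```text
63.75 [ 0.5257 -0.0065  0.0129] [-0.6  0.1 -0.4] 0.374
tool z [ 0.013  0.    -1.   ] yaw y -12.0 fix twist [-0.   0.7]
```

View pics/l39.png

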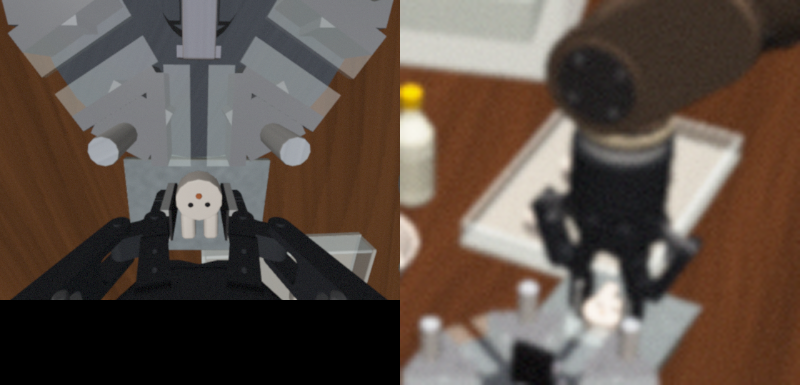

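Call:
move_arm:
  linear:
    - [0,0,0.01]
    - [0,0,0.02]
    - [0,0,0.025]
    - [0,0,0.015]
    - [0,0,0]
    - [0.004,-0.02,0]
    - [0.005,-0.027,0]
    - [0.005,-0.027,0]
    - [0.005,-0.027,0]
    - [0.004,-0.022,0]
    - [0.003,-0.014,0]
    - [0,0,0]
    - [0,0,0]
  twist:
    - [0,0,0]
    - [0,0,0]
    - [0,0,0]
    - [0,0,0]
    - [0,0,0]
    - [0,0,0]
    - [0,0,0]
    - [0,0,0]
    - [0,0,0]
    - [0,0,0]
    - [0,0,0]
    - [0,0,0]
    - [0,0,0]

```text
time: 64.93
eef_pos: [0.5492, -0.1471, 0.0855]
tcp_rot: [0.776, 0.631, 0.004, 0.002]
contact_force: [-0.0, 0.7, -0.3]
opening: 0.382
```

```bash
python3 look2.py l40
```

```text
64.9333 [ 0.5492 -0.1471  0.0855] [-0.   0.7 -0.3] 0.382
tool z [ 0.01   0.002 -1.   ] yaw y -11.8 fix twist [-0.1  0.5]
```

View pics/l40.png

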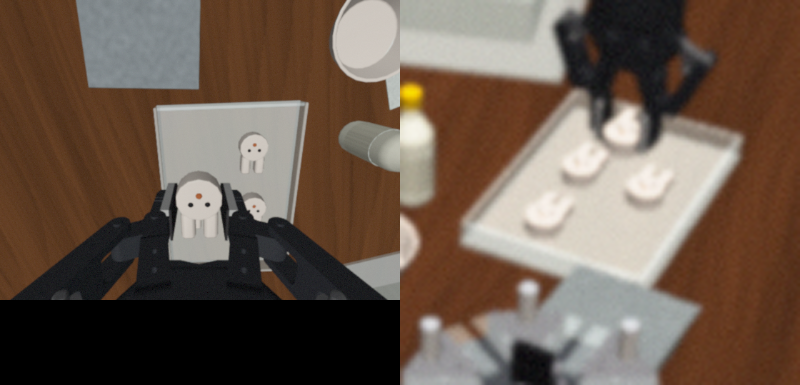

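Call:
move_arm:
  linear:
    - [0.001,-0.003,-0.02]
    - [0,-0.003,-0.025]
    - [0,0,-0.02]
    - [0,0,-0.01]
    - [0,0,0]
    - [0,0,0]
  twist:
    - [0,0,0]
    - [0,0,0]
    - [0,0,0]
    - [0,0,0]
    - [0,0,0]
    - [0,0,0]

```text
time: 65.53
eef_pos: [0.5505, -0.1453, 0.0097]
tcp_rot: [0.773, 0.635, 0.005, 0.003]
contact_force: [0.3, -0.1, 0.1]
opening: 0.377
```

```bash
python3 look2.py l41
```

```text
65.5333 [ 0.5505 -0.1453  0.0097] [ 0.3 -0.1  0.1] 0.377
tool z [ 0.012  0.002 -1.   ] yaw y -11.2 fix twist [-0.1  0.7]
```

View pics/l41.png

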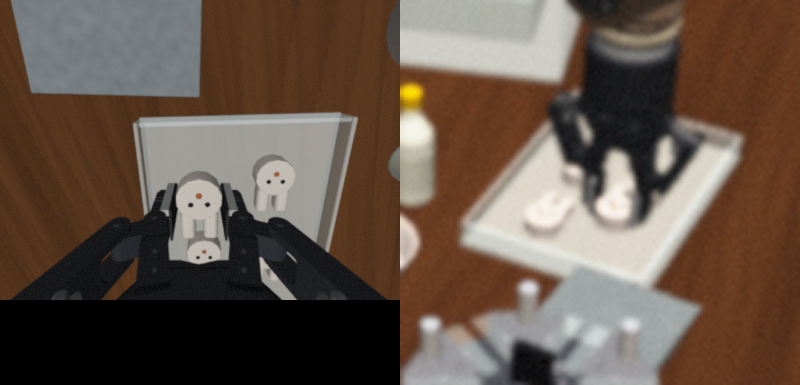

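Call:
move_arm:
  linear:
    - [0,0,-0.012]
    - [0,0,-0.01]
    - [0,0,-0.006]
    - [0,0,0]
    - [0,0,0]
  twist:
    - [0,0,0]
    - [0,0,0]
    - [0,0,0]
    - [0,0,0]
    - [0,0,0]

```text
time: 66.05
eef_pos: [0.554, -0.1467, -0.0164]
tcp_rot: [0.773, 0.635, 0.007, 0.007]
contact_force: [0.2, 0.3, -0.3]
opening: 0.375
```

Call:
move_arm:
  linear:
    - [0,0,-0.004]
    - [0,0,0]
  twist:
    - [0,0,0]
    - [0,0,0]

```text
time: 66.22
eef_pos: [0.554, -0.1469, -0.0207]
tcp_rot: [0.773, 0.635, 0.007, 0.007]
contact_force: [-0.0, -0.2, -0.5]
opening: 0.376
```

Call:
move_arm:
  linear:
    - [0,0,0]
    - [0,0,0]
    - [0,0,0]
    - [0,0,0]
    - [0,0,0.015]
    - [0,0,0.025]
    - [0,0,0.03]
    - [0,0,0.03]
    - [0,0,0.03]
    - [-0.01,0.03,0.02]
    - [-0.02,0.036,0.01]
    - [-0.02,0.036,0.01]
    - [-0.02,0.036,0.01]
    - [-0.02,0.036,0.01]
    - [-0.02,0.036,0]
    - [-0.02,0.036,0]
    - [-0.01,0.03,0]
    - [0,0,0]
  twist:
    - [0,0,0]
    - [0,0,0]
    - [0,0,0]
    - [0,0,0]
    - [0,0,0]
    - [0,0,0]
    - [0,0,0]
    - [0,0,0]
    - [0,0,0]
    - [0,0,0]
    - [0,0,0]
    - [0,0,0]
    - [0,0,0]
    - [0,0,0]
    - [0,0,0]
    - [0,0,0]
    - [0,0,0]
    - [0,0,0]
  grip: 0.5

```text
time: 67.72
eef_pos: [0.4098, 0.133, 0.1834]
tcp_rot: [0.775, 0.631, 0.014, 0.011]
contact_force: [0.4, -0.2, -0.3]
opening: 0.5
```

```bash
python3 look2.py l42; python3 -c "
from h import *
c=cam('top');save(c,'t42f');cv2.imwrite('pics/t42.png',cv2.resize(c['img'][120:300,200:440],(800,600),interpolation=cv2.INTER_CUBIC))
X=pts(c)
f=lambda u,v:(u/800*240+200,v/600*180+120)
c=cam('side');cv2.imwrite('pics/s42.png',cv2.resize(c['img'][80:290,220:420],(571,600),interpolation=cv2.INTER_CUBIC))
"
```

```text
67.7167 [0.4098 0.133  0.1834] [ 0.4 -0.2 -0.3] 0.5
tool z [ 0.036  0.    -0.999] yaw y -11.7 fix twist [-0.   2.1]
```

View pics/t42.png

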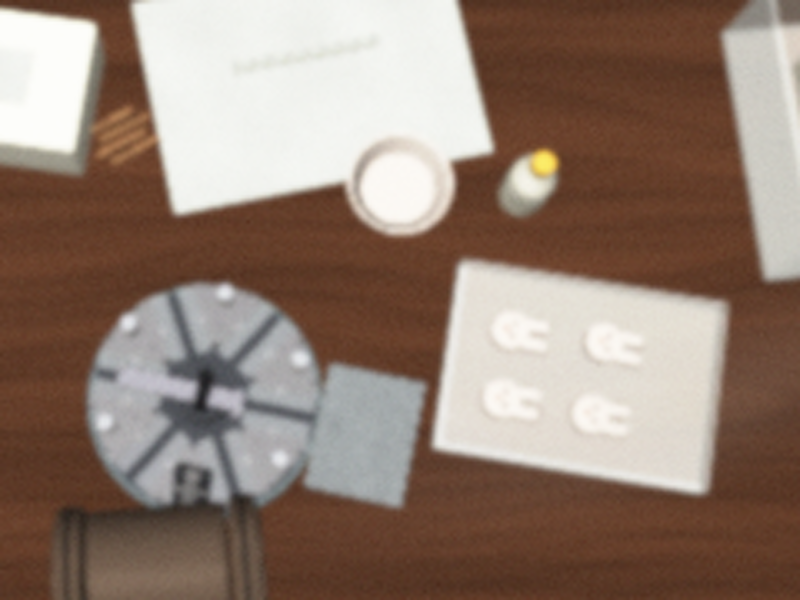

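View pics/s42.png

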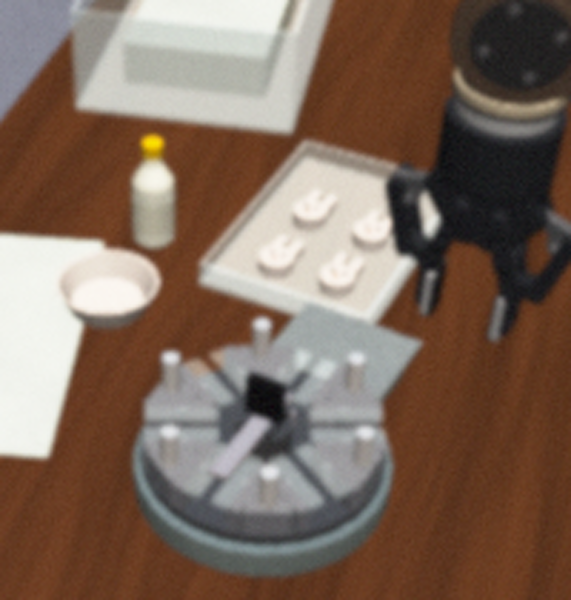

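All six pockets are empty, four faces lie flat and apart in the tray, the tab is home, and the dish and glue have not moved. The arm is free, so I'll hand in.

```bash
python3 - <<'E'
from h import *
c=cam('top'); X=pts(c)
for u,v in [(515,330),(608,343),(505,400),(592,413)]:
    U,V=int(u*.3+200),int(v*.3+120); print(X[V-1:V+2,U-1:U+2,2].mean().round(4))
print(get_state()['contact_force']); print(sign_off())
E
```

```text
0.0191
0.0205
0.0211
0.0207
[-0.07621012  0.23330813  0.27891771]
the job is handed in; nothing more can be done
None
```

All four rabbit faces are out of the mould and lying flat and apart in the clear tray. I handed the job in at about 68 s of the 210 s allowed, and no verdict was reported.

- **What I did:** I turned the mould clockwise by 60, 120, 60 and 60 degrees, pinching a post each time. At each stop I pushed the slide onto its stop, let it spring home, then carried the face from the shelf to the tray. The tray was knocked a few centimetres before the last face, so I measured it again before placing that one.
- **Last checks:** The face tops read 19–21 mm above the table, where about 20 mm is expected for lying flat on the floor. All pockets are empty and the slide's tab looks home. The dish and the glue bottle are where they were, and the robot touches nothing. The wipes box was not in the last close-up, but the arm never worked near it.
- **What disagreed:**
    - The cameras put the fingertips about 35 mm higher than the reported tool height implies, so I set heights from the cameras.
    - Because of that, my first try at turning the mould passed over the post without moving it.
    - Moves also drifted slightly in tilt and position, and I corrected this as I went.

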